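Stand the fallen weight tins up against the bench stop

ROBOT

A 6-joint arm with a two-finger parallel gripper is mounted at the origin on the work surface. World frame = base frame: x ahead of the robot, y to its left, z up, the work surface at z = 0. Lengths are in m, angles in rad, forces in N, time in s.
With the tool pointing down it reaches from about 0.275 to 0.85 m from the base axis. Payload 19 kg.
Tool frame: the origin (TCP) lies at the very end of the fingers, on their centre line; the grasp point (between the pads) lies 19 mm behind it; x points along the fingers, z is the direction in which the jaws open and shut, and the axes are right-handed (so a half turn about x gives the same grasp; the last joint's range is limited). The gripper opens to 85 mm and grips with 20 to 120 N. Pads are 22 mm wide; open, the fingers measure 114 mm over their backs; the gripper's body (76 mm by 85 mm) begins 54 mm behind the grasp point. The pads swing forward as they close: fully open they stand 13 mm farther back than shut.
Start: joints at [1.204, 0.15, 1.437, -0, 1.554, -0.134], TCP at [0.133, 0.559, 0.231] pointing down, gripper open.
Joint ranges: [-2.8, 2.8], [-0.68, 2.1], [0.12, 2.68], [-1.39, 4.53], [0.16, 2.79], [-2.81, 2.81]. Speed limits (rad/s): [1.89, 1.89, 2.22, 3.01, 3.01, 3.01].

INTERFACE

Orientations are given as a unit quaternion [w, x, y, z].
In Python, from cell import manip, imaging, ticket gives the robot as it stands. The module is installed in compiled form; this text tells all that it offers.
- The arm moves only by the tool play_rows, never from a script. Its argument "rows" is a list of rows, each a list of 3 entries, a list of its own where there are three numbers: the closure in counts, from 0 (fully open) to 255 (shut), then the shift along the tool's x, y, z in mm, then the turn about the tool's x in degrees. A call has 1 to 8 rows; each row is the pose to reach, as a shift and turn from the pose measured when the call began, along the tool's axes at that moment; what a row does not reach only later rows make up. A row lasts 1/8 s, in which the tool goes at most 62.5 mm and 10.7 degrees, less where a joint would pass 70% of its speed; a pose out of reach is approached as far as the arm can. A call with a gripper value outside its range is refused whole. The fingers move at their own pace and stop on an object; "squeeze" is the grip in N (left out, the last holds). Time passes only in rows, so rows that repeat a pose let the fingers close. It gives the time, the measured TCP pose, the force and the opening at its end, in the units of the state.
- manip.get_obs(): the state, without advancing time (a new reading comes with each control period).
- imaging.camera(name): name is "scene" or "side" or "wrist"; returns the picture (384x512x3 uint8, blue, green, red); there is no depth.
- imaging.get_calibration(name): a dict with "intrinsics" (3x3 intrinsics, pixels), "k1" (the pictures are not rectified: a ray, as slopes to the right and down, at radius r is drawn at 1 + k1 r^2 times it, then the intrinsics apply), "xyz" and "orientation" of the camera in the world. Camera axes: x right, y down, z forward; pixel columns grow to the right and rows downward; lengths in m; the calibration is good to about 2 mm. A picture is of the moment at which its call begins: read the wrist's pose just before it. get_calibration takes no time and is no camera call; for the wrist camera it gives the pose at the moment of the call.
- ticket.finish_job(): hands the job in, once; it reports no verdict.
The state is a dict: "time": time; "q": joint angles; "qvel": joint speeds; "effort": joint torques, N m; "tool_pos": TCP position; "tcp_rot": TCP orientation; "ft_force": force on the tool from outside, world axes, zero at the start; "torque": the same for the moment, N m; "opening": finger opening in m.
Only numpy, scipy, OpenCV 4.12 (cv2) and the standard library are available. Lean on these libraries where they do the work, as an engineer would, in place of code of your own. Each camera call takes 0.05 s, during which the arm holds its last target.

TASK

Two screw-top tins full of brass weights have fallen over on the chess piece bench, and their lids are only half screwed on. Stand both up, lid uppermost and clear of each other, close against the face of the long wooden bench stop: slide each along the bench, never more than a finger's breadth off it, until its foot butts against the stop while it is still lying down, then raise its lid end with the foot kept down at the stop, never away from it. Leave the other things on the bench where they are.

Things in the scene. Friction and masses are not known exactly. Their poses are not given: they have to be found in the camera images.
- stop: Fixed beech bar, 380 mm long (its y), 30 mm thick, 60 mm high, screwed to the bench. Origin on the bench at the middle of the foot of its working face. The face is the plane x = 0 of this frame and looks to its -x, roughly towards the robot; the bar fills x = 0 to 30 mm, y = -190 to 190 mm
- tall_tin: Loose round metal tin, 48 mm in diameter, 140 mm from foot face to lid face, 0.4 to 0.7 kg, lying with its plain flat foot turned more or less to the stop; it can roll. Origin on its axis midway between the faces, where it balances; x axis from foot to lid. Lid: the last 18 mm, full diameter, dark ribs. Gripped by the body, it turns with the fingers
- tall_tin_foot (a point): Centre of the foot face of the tall tin (70 mm from the origin); axes as the tin's
- tall_tin_knob (a point): Centre of the dark steel ball knob on the tall tin's lid, 24 mm in diameter on a 10 mm neck, 85 mm from the tin's origin, 15 mm beyond the lid face (167 mm overall). Lid and knob do not turn or come off and may be gripped; held by the ball, the tin swings easily in the grip. Axes as the tin's
- short_tin: Like the tall tin, with the same lid and knob, but 56 mm in diameter and 105 mm from foot face to lid face (132 mm overall), 0.38 to 0.63 kg. Origin on its axis, midway between foot face and lid face, x axis from foot to lid
- short_tin_foot (a point): Centre of the foot face of the short tin (52.5 mm from the origin); axes as the tin's
- short_tin_knob (a point): Centre of the ball knob of the short tin (67.5 mm from the origin the other way); axes as the tin's
- queen: Bystander: green resin chess queen standing in front of the stop, 38 mm in diameter at the foot, 85 mm tall. Origin at the centre of its foot, z up its axis
- crown: Bystander: bone crown of a king with a small cross, 32 mm in diameter, 33 mm tall. Origin at the centre of its underside
- weight: Bystander: brass weight with a small knob, 34 mm in diameter, 22 mm tall. Origin at the centre of its underside
- template: Bystander: flat plywood bishop profile lying on the bench, 114 mm long (its x, -57 to 57 mm), up to 50 mm wide, 6 mm thick. Origin at mid-length on its underside
- spokeshave: Bystander: steel spokeshave, 240 mm long (its x), 30 mm wide, 30 mm high. Origin at its middle on the bench
- glue_jar: Bystander: amber jar with a white cap, 52 mm in diameter, 70 mm tall. Origin at the centre of its underside
Things that resemble listed ones, but are neither listed nor needed, are in the scene too. Leave any orange look-alike of the tall_tin alone.

How it is judged:
On the way, in this order (a step that is already met when the one before it is completed fails the run):
1. one of the tins, still lying (within 15 degrees of level), has its foot face within 12 mm of the stop's face (((x of tall_tin_foot in the frame of stop above -0.012 m and y of tall_tin_foot in the frame of stop between -0.19 and 0.19 m and angle between tall_tin's own x axis and vertical between 1.31 and 1.83 rad) or (x of short_tin_foot in the frame of stop above -0.012 m and y of short_tin_foot in the frame of stop between -0.19 and 0.19 m and angle between short_tin's own x axis and vertical between 1.31 and 1.83 rad))), for 0.1 s.
2. one of the tins stands upright (within 6 degrees), lid up (angle between any of tall_tin, short_tin's own x axis and vertical below 0.1 rad), for 0.2 s.
At the end, for the whole second after the job is handed in: Both tins stand upright on the bench (within 3 degrees, foot flat), lid up, at rest, not touching each other, each with its side within 15 mm of the stop's face and its axis within the stop's length (angle between each of tall_tin, short_tin's own x axis and vertical below 0.05 rad and height (world z) of each of tall_tin_foot, short_tin_foot below 0.004 m and x of tall_tin_foot in the frame of stop between -0.039 and -0.018 m and x of short_tin_foot in the frame of stop between -0.043 and -0.022 m and y of tall_tin_foot in the frame of stop between -0.19 and 0.19 m and y of short_tin_foot in the frame of stop between -0.19 and 0.19 m and contact force between tall_tin and short_tin below 0.1 N and linear speed of each of tall_tin, short_tin below 0.01 m/s).
It fails at once if a tin is lifted: the centre of its foot face rises above 45 mm (20 mm more than when it lies) (height (world z) of tall_tin_foot above 0.045 m or height (world z) of short_tin_foot above 0.048 m).
It fails at once if a tin is raised (more than 20 degrees from level) with its foot away from the stop (centre of the foot face more than its radius + 25 mm from the stop's face) ((angle between tall_tin's own x axis and vertical below 1.22 rad and x of tall_tin_foot in the frame of stop below -0.049 m) or (angle between short_tin's own x axis and vertical below 1.22 rad and x of short_tin_foot in the frame of stop below -0.053 m)).
It fails at once if a tin is turned lid down (lid more than 35 degrees below level) (angle between any of tall_tin, short_tin's own x axis and vertical above 2.18 rad).
It fails at once if the queen is tipped by more than 20 degrees (angle between queen's own z axis and vertical above 0.35 rad).
It fails at once if a bystander is moved by more than 30 mm (distance of any of queen, crown, weight, template, spokeshave, glue_jar from where it was at the start of the episode above 0.03 m).
It also fails if it takes over 70 s, if anything falls off the work surface, if the arm or the gripper's body presses on something with over 40 N, if the wrist force passes 120 N, or if a joint passes its speed limit or range.

## Working session

There is one attempt and no reset: what is moved stays moved. The work goes in short steps, Python scripts to look and compute and a tool call to move; the robot and the scene stay as the last step left them, time stands still between calls to the robot, and variables do not carry over. Pictures are saved under pics/ and viewed, and the job is handed in when it is done.

Besides the shell and the picture viewer there is one more tool, called after "Call:" as name(argument=value, ...), one argument or row to a line, values as JSON. play_rows: Moves the arm, as the interface text tells. Its arguments: {"type":"object","properties":{"rows":{"type":"array","items":{"type":"array"}},"squeeze":{"type":"number"}},"required":["rows"]}

```bash
mkdir -p pics; ls; python3 - <<'E'
from cell import manip, imaging, ticket
import cv2
print(manip.get_obs())
for n in ["scene","side","wrist"]:
    c=imaging.get_calibration(n); print(n,c)
    cv2.imwrite(f"pics/{n}0.png",imaging.camera(n))
E
```

```text
pics
{'time': 0.0, 'q': array([ 1.20399879e+00,  1.50954678e-01,  1.43801503e+00,  5.00593896e-06,
        1.55380955e+00, -1.33986869e-01]), 'qvel': array([-8.20285804e-05,  5.85278131e-04,  4.40801928e-04,  3.20344921e-04,
        1.22715752e-03, -1.14720742e-03]), 'effort': array([-7.83129781e-04, -7.13061905e+01, -5.70847428e+01, -3.04042214e-04,
        9.28668160e-03,  3.20927677e-05]), 'tool_pos': array([0.13258122, 0.55925278, 0.23070127]), 'tcp_rot': array([ 0.5543257 , -0.43875723,  0.55504932,  0.43833249]), 'ft_force': array([ 0.53943455, -0.30813323,  0.97454436]), 'torque': array([-0.02959207, -0.0066257 , -0.04480926]), 'opening': 0.0853580239855807}
scene {'intrinsics': array([[370.52364936,   0.        , 262.95323771],
       [  0.        , 370.52364936, 191.13553047],
       [  0.        ,   0.        ,   1.        ]]), 'k1': -0.020669210015886057, 'xyz': array([ 0.92465011, -0.50167161,  0.78285895]), 'orientation': array([-0.3187033 ,  0.87903086,  0.33461002, -0.11734177])}
side {'intrinsics': array([[373.13280019,   0.        , 259.12302513],
       [  0.        , 373.13280019, 193.88419772],
       [  0.        ,   0.        ,   1.        ]]), 'k1': -0.011868809874343468, 'xyz': array([ 0.11697252, -0.60934402,  0.85092053]), 'orientation': array([-0.33156518,  0.89473429, -0.27774714,  0.11122772])}
wrist {'intrinsics': array([[328.0701474 ,   0.        , 248.7601843 ],
       [  0.        , 328.0701474 , 197.45159065],
       [  0.        ,   0.        ,   1.        ]]), 'k1': -0.0675796254605417, 'xyz': array([0.06625082, 0.57647572, 0.37370209]), 'orientation': array([0.10424591, 0.77751487, 0.61474292, 0.08182029])}
```

View pics/scene0.png

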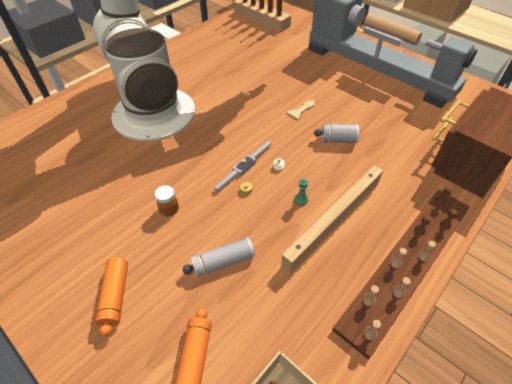

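View pics/side0.png

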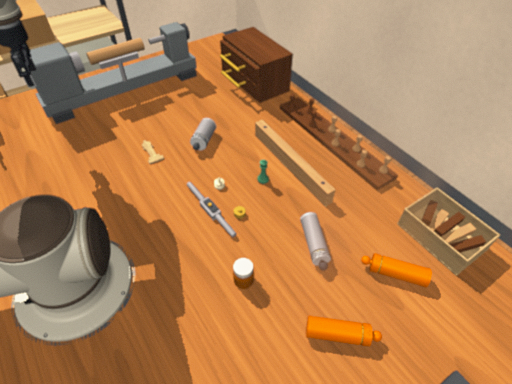

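View pics/wrist0.png

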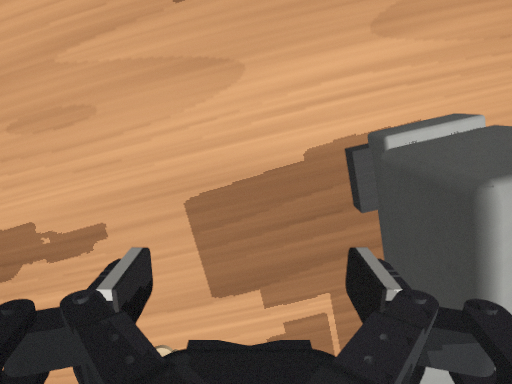

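```bash
cat > h.py <<'E'
import numpy as np, cv2
from scipy.spatial.transform import Rotation as R
from cell import manip, imaging, ticket
def rot(q): return R.from_quat([q[1],q[2],q[3],q[0]]).as_matrix()
def ray(c,uv):
    # "1+k1 r^2" matches OpenCV's forward model
    p=cv2.undistortPoints(np.array([[uv]],float),c["intrinsics"],np.array([c["k1"],0,0,0.]))[0,0]
    d=rot(c["orientation"])@np.array([p[0],p[1],1]); return c["xyz"],d/np.linalg.norm(d)
def onz(c,uv,z):
    o,d=ray(c,uv); return o+d*(z-o[2])/d[2]
def tri(pairs):
    A=np.zeros((3,3));b=np.zeros(3)
    rs=[ray(c,uv) for c,uv in pairs]
    for o,d in rs:
        P=np.eye(3)-np.outer(d,d);A+=P;b+=P@o
    x=np.linalg.solve(A,b)
    return x,[np.linalg.norm((np.eye(3)-np.outer(d,d))@(x-o))*1000 for o,d in rs]
def proj(c,X):
    Rm=rot(c["orientation"]);rv,_=cv2.Rodrigues(Rm.T)
    return cv2.projectPoints(np.array([X],float),rv,-Rm.T@c["xyz"],c["intrinsics"],np.array([c["k1"],0,0,0.]))[0][0,0]
def crop(img,x0,y0,w,h,s,name):
    o=cv2.resize(img[y0:y0+h,x0:x0+w],None,fx=s,fy=s,interpolation=cv2.INTER_CUBIC)
    for i in range(0,w,20): cv2.putText(o,str(x0+i),(i*s,10),0,.35,(0,0,0),1); cv2.line(o,(i*s,0),(i*s,4),(0,0,255),1)
    for j in range(0,h,20): cv2.putText(o,str(y0+j),(0,j*s+4),0,.35,(0,0,0),1)
    cv2.imwrite("pics/"+name,o)
E
python3 - <<'E'
from h import *
s=cv2.imread("pics/scene0.png");d=cv2.imread("pics/side0.png")
crop(s,170,90,220,190,3,"s_a.png")
crop(d,180,100,160,180,3,"d_a.png")
E
```

```text
(no output)
```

View pics/s_a.png

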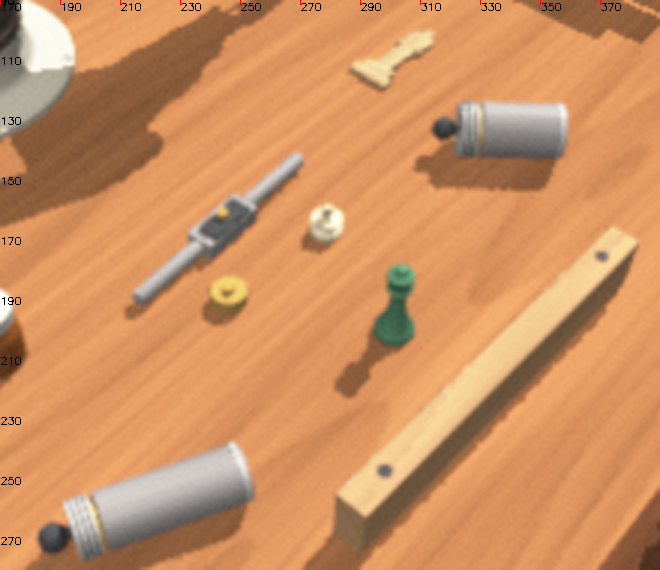

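View pics/d_a.png

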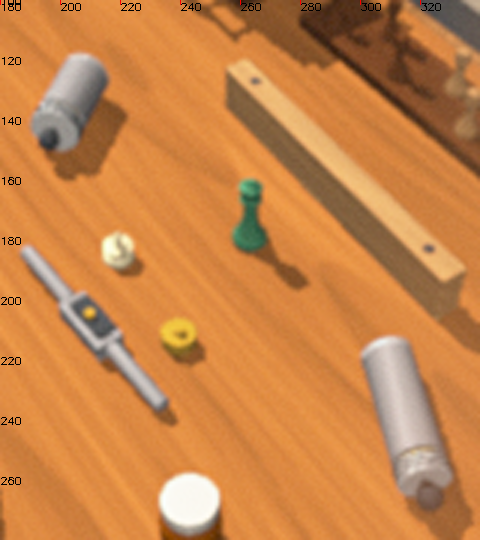

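```bash
python3 - <<'E'
from h import *
S=imaging.get_calibration("scene");D=imaging.get_calibration("side")
s=cv2.imread("pics/scene0.png");d=cv2.imread("pics/side0.png")
# stop: working-face top edge ends
for nm,a,b in [("stopN(near tall)",(282.5,255),(326.5,198)),("stopF",(374.3,166),(256,124)),("backN",(293,262.5),(334.5,190)),("backF",(382.5,170.5),(264,120))]:
    x,e=tri([(S,a),(D,b)]);print(nm,x.round(4),np.round(e,1),onz(S,a,.06).round(4),onz(D,b,.06).round(4))
def blob(img,x0,y0,w,h,th):
    g=img[y0:y0+h,x0:x0+w].max(2)
    m=(g<th).astype(np.uint8)
    n,l,st,c=cv2.connectedComponentsWithStats(m)
    k=1+np.argmax(st[1:,4]);return c[k]+[x0,y0],st[k]
for nm,za,(sa),(sb) in [("tallknob",.024,(180,260,17,20),(312,256,20,20)),("shortknob",.028,(312,126,14,15),(190,140,14,16))]:
    for th in (80,100):
        a,sta=blob(s,*sa,th);b,stb=blob(d,*sb,th)
        x,e=tri([(S,a),(D,b)]);print(nm,a.round(1),sta,b.round(1),stb,x.round(4),np.round(e,1),onz(S,a,za).round(4),onz(D,b,za).round(4))
E
```

```text
stopN(near tall) [ 0.6797 -0.1544  0.0409] [4.9 4.9] [ 0.685 -0.158  0.06 ] [ 0.6653 -0.1706  0.06  ]
stopF [0.6941 0.2211 0.0518] [3.5 3.5] [0.6959 0.2178 0.06  ] [0.6865 0.2076 0.06  ]
backN [ 0.7116 -0.154   0.0505] [1.3 1.3] [ 0.7141 -0.1571  0.06  ] [ 0.7042 -0.1609  0.06  ]
backF [0.7218 0.213  0.0611] [2.7 2.7] [0.7209 0.218  0.06  ] [0.7212 0.2102 0.06  ]Traceback (most recent call last):
  File "<stdin>", line 14, in <module>
  File "<stdin>", line 11, in blob
    return _wrapfunc(a, 'argmax', axis=axis, out=out, **kwds)
    return bound(*args, **kwds)
ValueError: attempt to get argmax of an empty sequence
```

```bash
python3 - <<'E'
from h import *
S=imaging.get_calibration("scene");D=imaging.get_calibration("side")
s=cv2.imread("pics/scene0.png");d=cv2.imread("pics/side0.png")
for img,b in [(s,(180,260,17,20)),(d,(312,256,20,20)),(s,(310,124,16,16)),(d,(188,138,18,16))]:
    x,y,w,h=b; print(b); print(img[y:y+h,x:x+w].max(2))
E
```

```text
(180, 260, 17, 20)
[[230 231 230 228 228 228 227 230 233 237 238 228 230 226 209 225 203]
 [231 230 228 229 228 228 229 233 237 239 239 229 231 227 203 221 215]
 [230 228 226 228 227 230 231 234 239 239 240 234 229 226 211 218 221]
 [228 227 226 227 229 227 220 219 220 230 236 235 223 224 220 203 217]
 [227 227 228 230 222 194 161 147 159 176 197 214 205 210 220 191 204]
 [227 227 230 220 181 133 107 107 107  98 103 140 151 168 203 188 204]
 [228 232 222 172 117  99  99 103 104  84  54  64  74 123 186 193 192]
 [233 236 209 117  89  91  97  98  96  85  51  49  61  95 173 196 174]
 [236 233 188  95  84  85  90  95  93  76  50  46  51  77 150 184 165]
 [239 228 176  84  72  84  87  86  82  66  52  45  61  94 137 168 158]
 [240 234 189  96  69  74  77  75  67  60  52  48  81 119 143 163 152]
 [239 236 209 121  70  67  68  65  64  54  53  59  96 134 145 150 149]
 [238 235 221 162  80  58  62  61  54  53  61  87 126 143 148 153 145]
 [235 232 225 189 107  77  63  57  56  68  98 123 142 147 151 156 144]
 [230 231 220 183 141 126 109  98 102 115 132 143 146 151 154 155 145]
 [231 228 212 16
[... 3671 characters left out ...]
147 151 152 148 149 130]
 [225 225 221 203 161 110  94  86  76  65  64  96 136 150 151 152 151 130]
 [224 223 226 220 178 107  80  78  75  59  57  91 129 148 153 153 147 133]
 [227 225 224 227 190 101  71  66  67  53  54  91 131 150 151 151 146 134]
 [226 228 225 224 197 128  72  55  51  53  74 111 139 149 150 144 141 139]
 [225 230 227 226 211 181 131  81  61  71 103 133 147 151 144 140 146 142]
 [218 227 230 228 226 215 182 124 108 117 131 143 148 145 144 138 144 150]
 [214 224 228 231 228 225 200 155 131 135 141 144 142 140 136 136 145 143]
 [212 218 226 231 230 227 217 181 148 138 139 142 141 140 139 135 138 142]
 [207 211 220 226 231 229 228 210 181 156 145 139 141 140 142 137 134 136]]
```

```bash
python3 - <<'E'
from h import *
S=imaging.get_calibration("scene");D=imaging.get_calibration("side")
for nm,z,a,b in [("tallk",.024,(186.7,268.8),(322.9,265)),("shortk",.028,(317,132.7),(195.7,146.2)),
   ("queen foot-ish",.015,(301,200),(262.5,180)),("crown",.015,(279,165),(219,184)),("weight",.015,(246,187.5),(239,212))]:
    x,e=tri([(S,a),(D,b)]);print(nm,x.round(4),np.round(e,1),onz(S,a,z).round(4),onz(D,b,z).round(4))
# foot end centres of visible silhouette, axis direction (approx z=r)
print("tall foot",onz(S,(249.5,247),.024),onz(D,(308,216),.024))
print("short foot",onz(S,(357,134),.028),onz(D,(209,120.5),.028))
E
```

```text
tallk [ 0.534  -0.3132  0.0244] [0. 0.] [ 0.5338 -0.3132  0.024 ] [ 0.5342 -0.313   0.024 ]
shortk [0.481  0.2569 0.0264] [0.3 0.3] [0.4821 0.255  0.028 ] [0.4804 0.2557 0.028 ]
queen foot-ish [ 0.593   0.0356 -0.0047] [1.2 1.2] [0.601  0.0235 0.015 ] [0.5818 0.0193 0.015 ]
crown [0.4685 0.0913 0.0022] [0.9 0.9] [0.4756 0.0827 0.015 ] [0.463  0.0795 0.015 ]
weight [ 0.4583 -0.038   0.0064] [1. 1.] [ 0.4631 -0.0419  0.015 ] [ 0.4547 -0.0451  0.015 ]
tall foot [ 0.60100465 -0.17631889  0.024     ] [ 0.60302909 -0.17134368  0.024     ]
short foot [0.57641496 0.33222971 0.028     ] [0.58334701 0.34841761 0.028     ]
```

```bash
cat >> h.py <<'E'
def go(xyz,zhead=None,verbose=True):
    """shift (mm, tool axes) to bring TCP to xyz; turn (deg) about tool x to make tool z head at zhead deg (mod 180, nearest)"""
    o=manip.get_obs();Rm=rot(o["tcp_rot"])
    s=Rm.T@(np.array(xyz)-o["tool_pos"])*1000
    out={"pos":o["tool_pos"].round(4),"t":round(float(o["time"]),2),"shift":s.round(1),"q6":round(float(o["q"][5]),3),"q1":round(float(o["q"][0]),3)}
    zh=np.degrees(np.arctan2(Rm[1,2],Rm[0,2]));out["zhead"]=round(float(zh),1)
    if zhead is not None:
        # tool x points down: + turn about it lowers heading
        t=-(zhead-zh); t=(t+90)%180-90; out["turn"]=round(float(t),1)
    print(out);return s
E
python3 - <<'E'
from h import *
o=manip.get_obs();print(rot(o["tcp_rot"]).round(3)); 
w=imaging.get_calibration("wrist");print(rot(w["orientation"]).round(3),rot(o["tcp_rot"]).T@(w["xyz"]-o["tool_pos"]))
go([0.5,-.1,.4],90)
E
```

```text
[[-0.    -0.973  0.231]
 [-0.001  0.231  0.973]
 [-1.     0.    -0.001]]
[[ 0.231  0.939  0.255]
 [ 0.973 -0.222 -0.061]
 [-0.001  0.263 -0.965]] [-0.14295012  0.06854457  0.00126159]
{'pos': array([0.1326, 0.5593, 0.2308]), 't': 0.15, 'shift': array([-168.7, -509.6, -556.9]), 'q6': -0.134, 'q1': 1.204, 'zhead': 76.7, 'turn': -13.3}
```

Call:
play_rows(
  rows=[
    [0, [-60, 0, 0], 0],
    [0, [-120, 0, 0], 0],
    [0, [-169, -50, -55], -5],
    [0, [-169, -100, -110], -13],
    [0, [-169, -150, -164], -13],
    [0, [-169, -200, -219], -13],
    [0, [-169, -250, -273], -13],
    [0, [-169, -300, -328], -13],
  ],
  squeeze=60,
)

```text
time: 1.15
tool_pos: [0.31, 0.2397, 0.3998]
tcp_rot: [0.501, -0.499, 0.501, 0.498]
ft_force: [1.3, 0.4, 0.1]
opening: 0.0854
```

```bash
python3 - <<'E'
from h import *
go([0.5,-.05,.4],90)
E
```

```text
{'pos': array([0.31  , 0.2397, 0.3998]), 't': 1.15, 'shift': array([  -0. , -191.5, -288.7]), 'q6': -1.104, 'q1': 0.462, 'zhead': 89.7, 'turn': -0.3}
```

Call:
play_rows(
  rows=[
    [100, [0, -35, -50], 0],
    [100, [0, -70, -100], 0],
    [100, [0, -110, -150], 0],
    [100, [0, -145, -200], 0],
    [100, [0, -180, -250], 0],
    [100, [0, -191, -289], 0],
    [100, [0, -191, -289], 0],
    [100, [0, -191, -289], 0],
  ],
)

```text
time: 2.15
tool_pos: [0.4993, -0.05, 0.3999]
tcp_rot: [0.501, -0.499, 0.502, 0.499]
ft_force: [0.1, -0.8, -0.1]
opening: 0.0521
```

```bash
python3 - <<'E'
from h import *
o=manip.get_obs();print(o["opening"],o["tool_pos"])
import json
w=imaging.get_calibration("wrist")
im=imaging.camera("wrist");cv2.imwrite("pics/w1.png",im)
json.dump({k:np.asarray(v).tolist() for k,v in w.items()},open("w1.json","w"))
E
```

```text
0.05206555563186269 [ 0.49928854 -0.05000272  0.39990893]
```

View pics/w1.png

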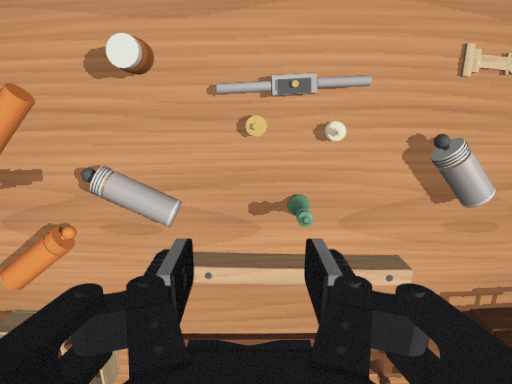

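```bash
python3 - <<'E'
from h import *
im=cv2.imread("pics/w1.png")
crop(im,180,235,250,60,3,"w1a.png")
crop(im,70,150,130,90,5,"w1b.png")
crop(im,415,120,97,97,5,"w1c.png")
E
```

```text
(no output)
```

View pics/w1a.png

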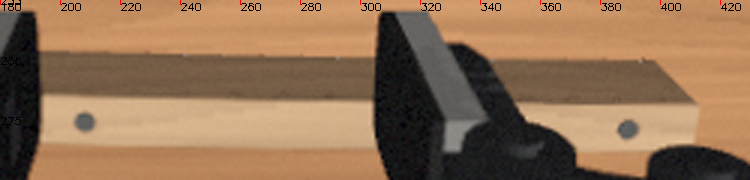

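View pics/w1b.png

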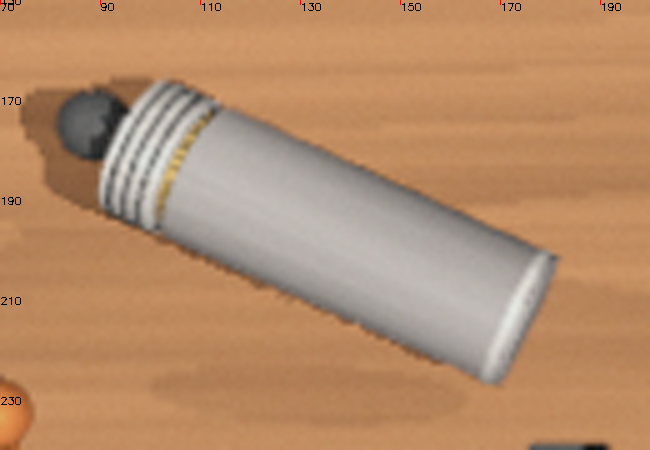

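View pics/w1c.png

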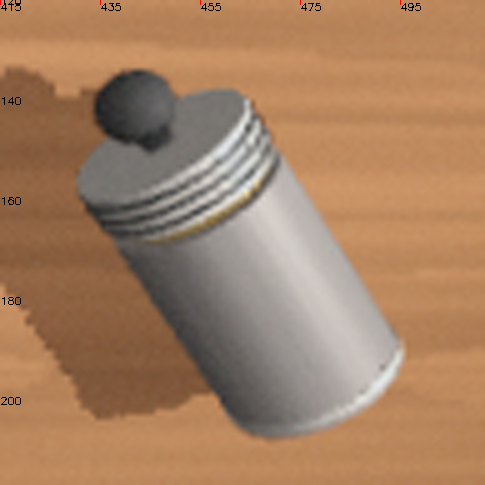

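```bash
python3 - <<'E'
from h import *
import json
W={k:np.array(v) for k,v in json.load(open("w1.json")).items()}
S=imaging.get_calibration("scene");D=imaging.get_calibration("side")
a,b=onz(W,(193.5,252.3),0),onz(W,(396.7,255),0)
c,d=onz(W,(193.5,266.7),.06),onz(W,(412.5,269.5),.06)
print("face foot",a,b,"top",c,d)
for p,q in((a,b),(c,d)): print(np.degrees(np.arctan2(*(q-p)[:2])))
k=onz(W,(88,175),.024);print("tall knob",k, tri([(W,(88,175)),(S,(186.7,268.8)),(D,(322.9,265))]))
f=onz(W,((181.4+169.4)/2,(201.4+227)/2),.024);v=f-k;print(f,np.linalg.norm(v),np.degrees(np.arctan2(v[1],v[0])))
# axis from silhouette side lines: near-lid & foot pts
k=onz(W,(442,141.2),.028);print("short knob",k,tri([(W,(442,141.2)),(S,(317,132.7)),(D,(195.7,146.2))]))
for p in [(462.5,204),(495,190)]: print(onz(W,p,.028))
print("queen foot",onz(W,(298,204),0),"lid")
for h in range(20,61,5):
  kk=k+ .12*np.array([np.cos(np.radians(h)),np.sin(np.radians(h)),0]);print(h,kk.round(3),proj(W,kk).round(1),proj(S,kk).round(1),proj(D,kk).round(1))
E
```

```text
face foot [ 0.68091774 -0.14910381  0.        ] [0.68977516 0.22161547 0.        ] top [ 0.67885717 -0.13930327  0.06      ] [0.68805625 0.22225423 0.06      ]
1.3686797614950084
1.4574583438961435
tall knob [ 0.53281034 -0.31168545  0.024     ] (array([ 0.53362423, -0.31271631,  0.02327342]), [np.float64(0.8482947964292966), np.float64(0.3502902433328897), np.float64(0.8812459521452215)])
[ 0.60066115 -0.17133686  0.024     ] 0.15588924797048465 64.1987911165833
short knob [0.48010731 0.25992035 0.028     ] (array([0.48068025, 0.25924667, 0.02543934]), [np.float64(1.9383324644654423), np.float64(1.3403260137363098), np.float64(1.1688868612230872)])
[0.5848278  0.31174127 0.028     ]
[0.56067137 0.3664046  0.028     ]
queen foot [0.59114568 0.03614479 0.        ] lid
20 [0.593 0.301 0.028] [455.7 208.6] [356.1 141.7] [218.3 126.7]
25 [0.589 0.311 0.028] [461.5 206.3] [356.7 139.4] [215.8 125.6]
30 [0.584 0.32  0.028] [467.1 203.5] [357.  137.2] [213.3 124.7]
35 [0.578 0.329 0.028] [472.6 200.3] [356.9 134.9] [210.6 123.9]
40 [0.572 0.337 0.028] [477.8 196.6] [356.6 132.6] [207.8 123.3]
45 [0.565 0.345 0.028] [482.7 192.5] [356.  130.3] [204.9 122.9]
50 [0.557 0.352 0.028] [487.4 188. ] [355.1 128.1] [202.  122.6]
55 [0.549 0.358 0.028] [491.8 183.2] [354.  125.9] [199.  122.5]
60 [0.54  0.364 0.028] [495.8 178.1] [352.5 123.8] [196.  122.5]
```

```bash
python3 - <<'E'
from h import *
go([0.532,-.315,.15],90)
E
```

```text
{'pos': array([ 0.4992, -0.0496,  0.4001]), 't': 2.2, 'shift': array([ 250.3,  -34. , -265.1]), 'q6': -1.819, 'q1': -0.252, 'zhead': 89.7, 'turn': -0.3}
```

Call:
play_rows(
  rows=[
    [100, [25, -5, -35], 10],
    [100, [50, -10, -70], 20],
    [100, [75, -15, -105], 30],
    [100, [100, -20, -140], 40],
    [100, [125, -25, -175], 50],
    [100, [155, -30, -210], 60],
    [100, [185, -34, -245], 70],
    [100, [210, -34, -265], 80],
  ],
)

```text
time: 3.2
tool_pos: [0.5323, -0.3149, 0.1893]
tcp_rot: [0.705, -0.058, 0.705, 0.058]
ft_force: [0.2, 0.5, -0.0]
opening: 0.0523
```

```bash
python3 - <<'E'
from h import *
go([0.532,-.315,.15],-25.8)
E
```

```text
{'pos': array([ 0.5323, -0.3149,  0.1893]), 't': 3.2, 'shift': array([39.3, -0. , -0.3]), 'q6': -0.823, 'q1': -0.659, 'zhead': 9.4, 'turn': 35.2}
```

Call:
play_rows(
  rows=[
    [100, [20, 0, 0], 10],
    [100, [40, 0, 0], 20],
    [100, [60, 0, 0], 30],
    [100, [80, 0, 0], 35],
    [100, [89, 0, 0], 35],
    [100, [89, 0, 0], 35],
  ],
)

```text
time: 3.95
tool_pos: [0.5325, -0.3143, 0.1003]
tcp_rot: [0.69, 0.155, 0.69, -0.155]
ft_force: [-0.3, 0.0, 0.1]
opening: 0.0518
```

```bash
python3 - <<'E'
from h import *
go([0.532,-.315,.013],-25.8)
im=imaging.camera("wrist");W=imaging.get_calibration("wrist")
for p in [(0.533,-.312,.024),(0.6006,-.1715,.024)]: print(proj(W,p))
cv2.imwrite("pics/w2.png",im)
s=imaging.camera("scene");crop(s,130,170,160,130,4,"s2.png")
E
```

```text
{'pos': array([ 0.5325, -0.3143,  0.1003]), 't': 3.95, 'shift': array([87.3, -0.8, -0.1]), 'q6': -0.215, 'q1': -0.658, 'zhead': -25.4, 'turn': 0.4}
[250.8035519  204.13527958]
[252.39374954 -46.44146787]
```

View pics/w2.png

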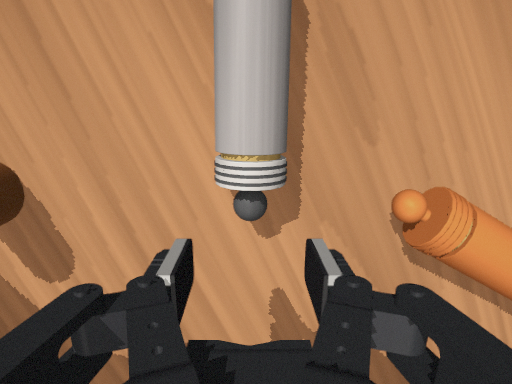

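View pics/s2.png

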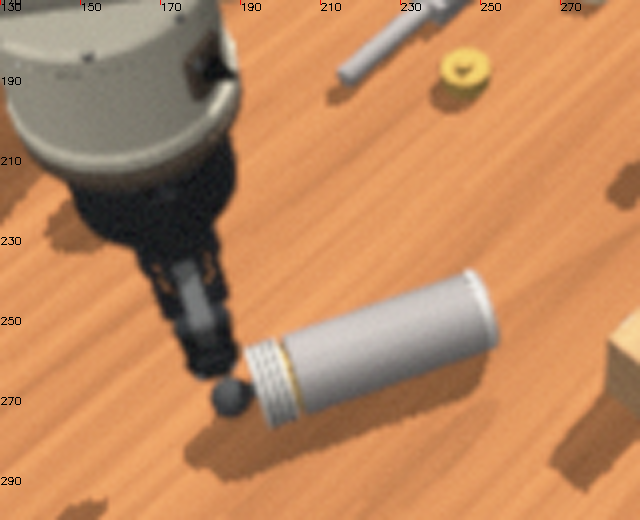

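Call:
play_rows(
  rows=[
    [100, [30, -0.8, 0], 0.4],
    [100, [60, -0.8, 0], 0.4],
    [100, [87, -0.8, 0], 0.4],
    [100, [87, -0.8, 0], 0.4],
    [220, [87, -0.8, 0], 0.4],
    [220, [87, -0.8, 0], 0.4],
    [220, [87, -0.8, 0], 0.4],
    [220, [87, -0.8, 0], 0.4],
  ],
  squeeze=60,
)

```text
time: 5.05
tool_pos: [0.5332, -0.3162, 0.0161]
tcp_rot: [0.691, 0.157, 0.688, -0.159]
ft_force: [-0.2, 1.7, 6.9]
opening: 0.0206
```

```bash
python3 - <<'E'
from h import *
go([0.532,-.315,.013],-25.8)
o=manip.get_obs();print(o["opening"],o["ft_force"])
im=imaging.camera("wrist");cv2.imwrite("pics/w3.png",im)
E
```

```text
{'pos': array([ 0.5332, -0.3162,  0.0161]), 't': 5.05, 'shift': array([ 3.1,  0.6, -1.7]), 'q6': -0.208, 'q1': -0.659, 'zhead': -25.8, 'turn': -0.0}
0.020556418303920965 [-0.15550551  1.66592346  6.9355276 ]
```

View pics/w3.png

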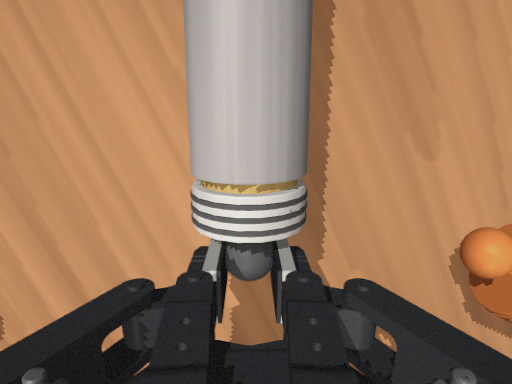

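```bash
python3 - <<'E'
from h import *
s=imaging.camera("scene");crop(s,150,220,80,70,8,"s3.png")
E
```

```text
(no output)
```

View pics/s3.png

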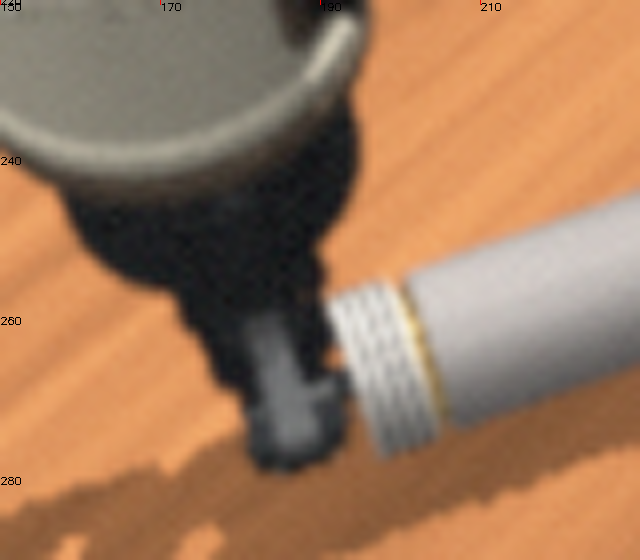

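Call:
play_rows(
  rows=[
    [110, [0, 0, 0], 0],
    [110, [0, 0, 0], 0],
    [110, [7, -0.5, -1.5], 0],
    [110, [7, -0.5, -1.5], 0],
    [110, [7, -0.5, -1.5], 0],
    [220, [7, -0.5, -1.5], 0],
    [220, [7, -0.5, -1.5], 0],
    [220, [7, -0.5, -1.5], 0],
  ],
  squeeze=60,
)

```text
time: 6.15
tool_pos: [0.5318, -0.3161, 0.0094]
tcp_rot: [0.691, 0.157, 0.688, -0.159]
ft_force: [-0.2, -0.3, 3.7]
opening: 0.021
```

```bash
python3 - <<'E'
from h import *
go([0.532,-.315,.013],-25.8)
o=manip.get_obs();print(o["opening"],o["ft_force"])
s=imaging.camera("scene");crop(s,150,220,80,70,8,"s4.png")
E
```

```text
{'pos': array([ 0.5318, -0.3161,  0.0094]), 't': 6.15, 'shift': array([-3.6,  1.1, -0.3]), 'q6': -0.21, 'q1': -0.661, 'zhead': -25.8, 'turn': -0.0}
0.020962191773440945 [-0.20533267 -0.28451396  3.68509684]
```

View pics/s4.png

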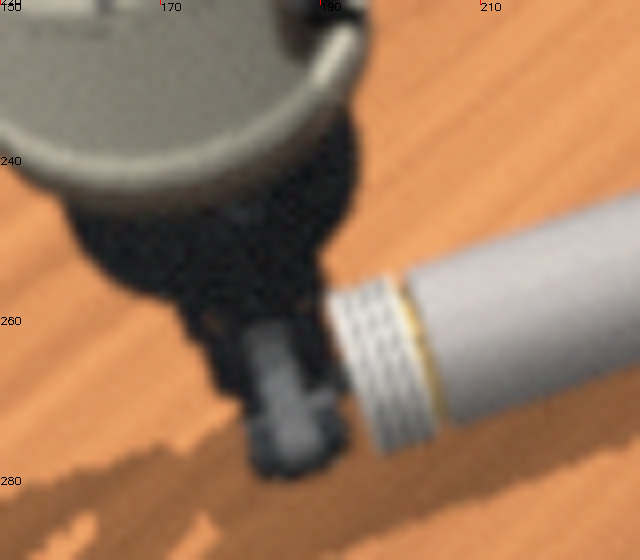

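```bash
python3 - <<'E'
from h import *
go([0.508,-.21,.0095],-58.8)
E
```

```text
{'pos': array([ 0.5318, -0.3162,  0.0095]), 't': 6.2, 'shift': array([ -0.5,  85.2, -67.7]), 'q6': -0.21, 'q1': -0.661, 'zhead': -25.8, 'turn': 33.0}
```

Call:
play_rows(
  rows=[
    [220, [0, 8, -8], 2],
    [220, [0, 20, -18], 7],
    [220, [0, 32, -28], 12],
    [220, [0, 45, -38], 17],
    [220, [0, 57, -48], 22],
    [220, [0, 70, -58], 27],
    [220, [0, 80, -65], 31],
    [220, [0, 85, -68], 33],
  ],
)

```text
time: 7.2
tool_pos: [0.5078, -0.2101, 0.0095]
tcp_rot: [0.618, 0.347, 0.614, -0.348]
ft_force: [-0.9, -5.5, 4.5]
opening: 0.0204
```

```bash
python3 - <<'E'
from h import *
go([0.508,-.10,.0095],-91.4)
o=manip.get_obs();print(o["opening"],o["ft_force"])
cv2.imwrite("pics/s5.png",imaging.camera("scene"));cv2.imwrite("pics/w5.png",imaging.camera("wrist"))
E
```

```text
{'pos': array([ 0.5078, -0.2101,  0.0095]), 't': 7.2, 'shift': array([ -0.5,  57. , -94.2]), 'q6': 0.498, 'q1': -0.532, 'zhead': -58.9, 'turn': 32.5}
0.020410412171157383 [-0.91948464 -5.50254845  4.54432092]
```

View pics/s5.png

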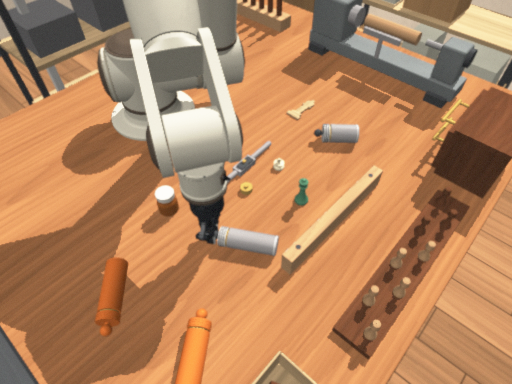

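View pics/w5.png

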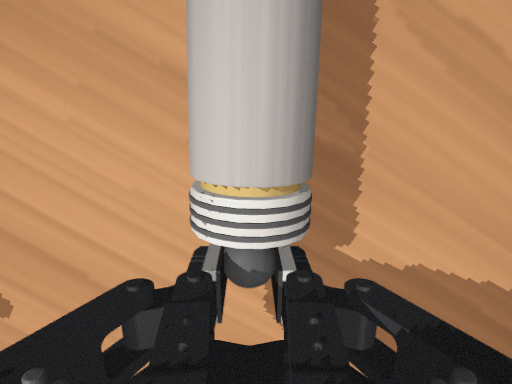

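Call:
play_rows(
  rows=[
    [220, [0, 6, -10], 3],
    [220, [0, 14, -24], 8],
    [220, [0, 22, -38], 13],
    [220, [0, 30, -51], 18],
    [220, [0, 38, -64], 23],
    [220, [0, 46, -78], 28],
    [220, [0, 54, -89], 31],
    [220, [0, 57, -94], 32.5],
  ],
)

```text
time: 8.3
tool_pos: [0.5085, -0.1, 0.0094]
tcp_rot: [0.496, 0.506, 0.492, -0.506]
ft_force: [-0.4, -6.1, 5.0]
opening: 0.0205
```

```bash
python3 - <<'E'
from h import *
go([0.508,-.10,.0095],-91.4)
o=manip.get_obs();print(o["opening"],o["ft_force"])
s=imaging.camera("scene");d=imaging.camera("side")
crop(s,180,160,140,120,5,"s6.png");crop(d,220,120,130,120,5,"d6.png")
E
```

```text
{'pos': array([ 0.5085, -0.1   ,  0.0094]), 't': 8.3, 'shift': array([-0.1, -0.5, -0. ]), 'q6': 1.255, 'q1': -0.341, 'zhead': -91.4, 'turn': 0.0}
0.02053264766545433 [-0.43201617 -6.05230422  5.01898072]
```

View pics/s6.png

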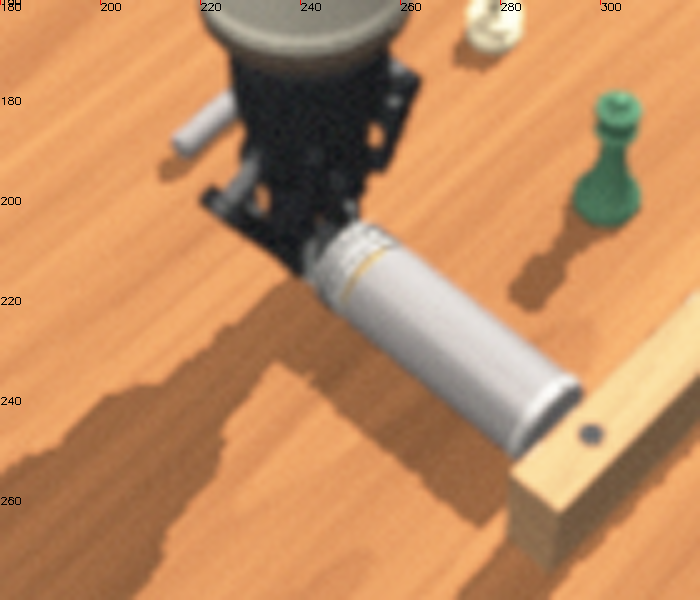

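View pics/d6.png

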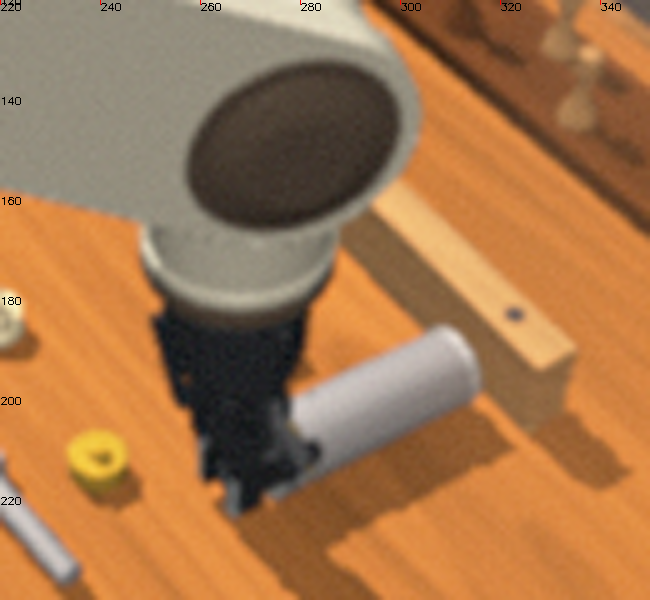

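Call:
play_rows(
  rows=[
    [220, [0, 3, 0], 0],
    [220, [0, 6, 0], 0],
    [220, [0, 8, 0], 0],
    [220, [0, 10, 0], 0],
    [220, [0, 11, 0], 0],
    [220, [0, 12, 0], 0],
  ],
)

```text
time: 9.15
tool_pos: [0.5198, -0.1002, 0.0094]
tcp_rot: [0.496, 0.506, 0.493, -0.505]
ft_force: [-7.1, 0.5, 7.4]
opening: 0.0208
```

Call:
play_rows(
  rows=[
    [220, [0, 1, 0], 0],
    [220, [0, 2, 0], 0],
    [220, [0, 3, 0], 0],
  ],
)

```text
time: 9.52
tool_pos: [0.5222, -0.1003, 0.0094]
tcp_rot: [-0.496, -0.505, -0.493, 0.506]
ft_force: [-13.8, -0.2, 10.2]
opening: 0.0209
```

```bash
python3 - <<'E'
from h import *
go([0.508,-.10,.0095],-91.4)
o=manip.get_obs();print(o["opening"],o["ft_force"])
s=imaging.camera("scene");d=imaging.camera("side")
crop(s,180,160,140,120,5,"s7.png");crop(d,220,120,130,120,5,"d7.png")
E
```

```text
{'pos': array([ 0.5222, -0.1003,  0.0094]), 't': 9.53, 'shift': array([ -0.2, -14.2,  -0. ]), 'q6': 1.26, 'q1': -0.333, 'zhead': -91.2, 'turn': 0.2}
0.020897455220911746 [-13.81229242  -0.17284129  10.21915463]
```

View pics/s7.png

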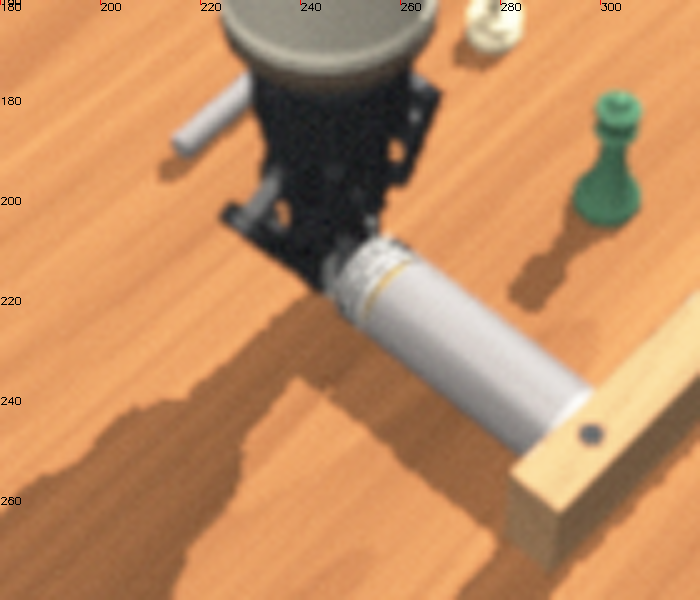

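View pics/d7.png

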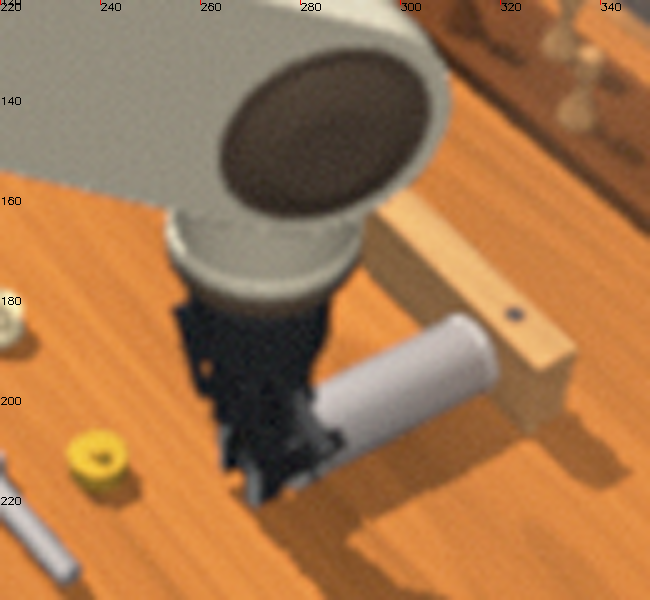

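Call:
play_rows(
  rows=[
    [220, [0, 1, 0], 0],
    [220, [0, 2, 0], 0],
    [220, [0, 2, 0], 0],
  ],
)

```text
time: 10.0
tool_pos: [0.5223, -0.1003, 0.0093]
tcp_rot: [-0.495, -0.504, -0.495, 0.506]
ft_force: [-21.2, 0.3, 18.8]
opening: 0.0206
```

Call:
play_rows(
  rows=[
    [220, [-6, -4, 0], 0],
    [220, [-13.5, -4.5, 0], 0],
    [220, [-20, -5, 0], 0],
    [220, [-26.5, -4.8, 0], 0],
    [220, [-39, -3.9, 0], 0],
    [220, [-51.5, -1.9, 0], 0],
    [220, [-63, 1.4, 0], 0],
    [220, [-63, 1.4, 0], 0],
  ],
  squeeze=45,
)

```text
time: 11.0
tool_pos: [0.5244, -0.1003, 0.0733]
tcp_rot: [-0.495, -0.504, -0.495, 0.506]
ft_force: [-1.8, -0.2, -2.7]
opening: 0.0207
```

```bash
python3 - <<'E'
from h import *
go([0.508,-.10,.0095],-91.4)
o=manip.get_obs();print(o["opening"],o["ft_force"])
s=imaging.camera("scene");d=imaging.camera("side")
crop(s,180,140,140,120,5,"s8.png");crop(d,220,100,130,120,5,"d8.png")
E
```

```text
{'pos': array([ 0.5244, -0.1003,  0.0733]), 't': 11.0, 'shift': array([ 63.9, -16.3,  -0.2]), 'q6': 1.261, 'q1': -0.331, 'zhead': -91.1, 'turn': 0.3}
0.02071681082355163 [-1.78792452 -0.1503903  -2.65195473]
```

View pics/s8.png

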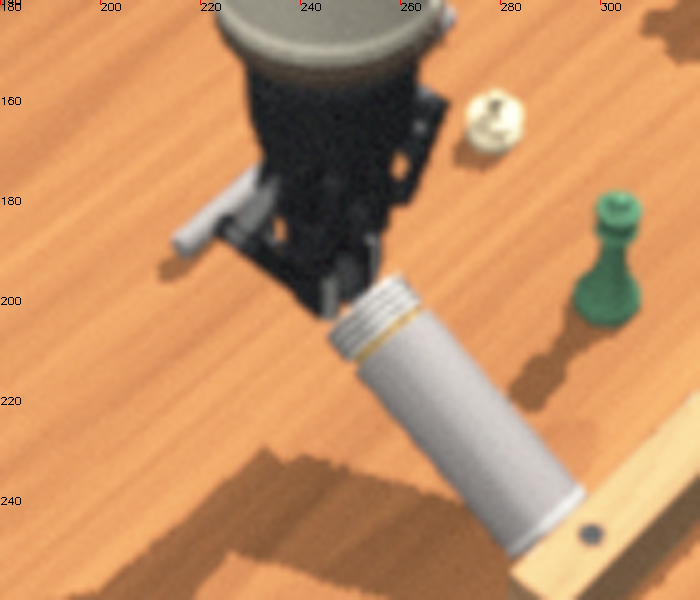

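View pics/d8.png

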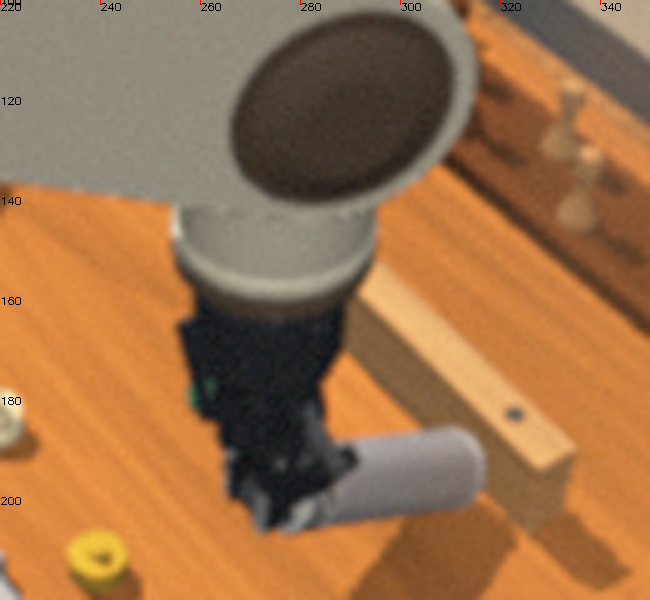

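Call:
play_rows(
  rows=[
    [220, [-11, 4.4, 0], 0],
    [220, [-21.3, 9.9, 0], 0],
    [220, [-30.8, 16.4, 0], 0],
    [220, [-39.3, 24, 0], 0],
    [220, [-46.9, 32.6, 0], 0],
    [220, [-53.5, 42, 0], 0],
    [220, [-59, 52.3, 0], 0],
    [220, [-59, 52.3, 0], 0],
  ],
)

```text
time: 12.1
tool_pos: [0.5768, -0.1011, 0.1311]
tcp_rot: [-0.495, -0.504, -0.495, 0.506]
ft_force: [-0.7, 0.3, -3.9]
opening: 0.0205
```

```bash
python3 - <<'E'
from h import *
go([0.508,-.10,.0095],-91.4)
o=manip.get_obs();print(o["opening"],o["ft_force"])
s=imaging.camera("scene");d=imaging.camera("side")
crop(s,200,100,140,160,4,"s9.png");crop(d,220,80,130,140,4,"d9.png")
E
```

```text
{'pos': array([ 0.5768, -0.1011,  0.1311]), 't': 12.1, 'shift': array([121.8, -68.5,  -0. ]), 'q6': 1.288, 'q1': -0.303, 'zhead': -91.1, 'turn': 0.3}
0.02050862326228977 [-0.73735226  0.28509554 -3.87826104]
```

View pics/s9.png

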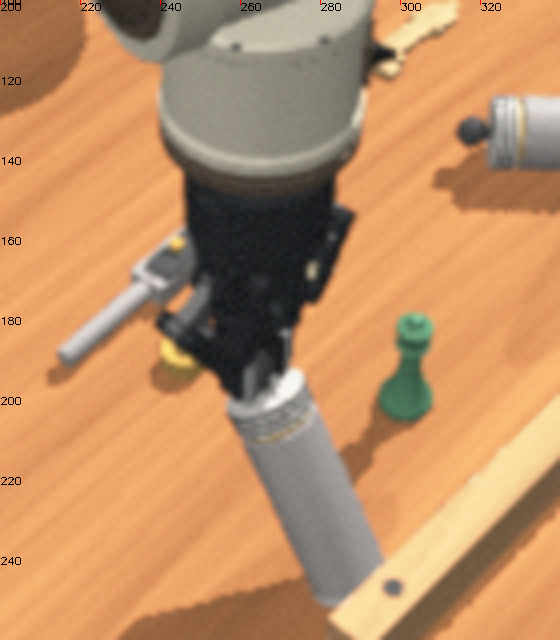

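View pics/d9.png

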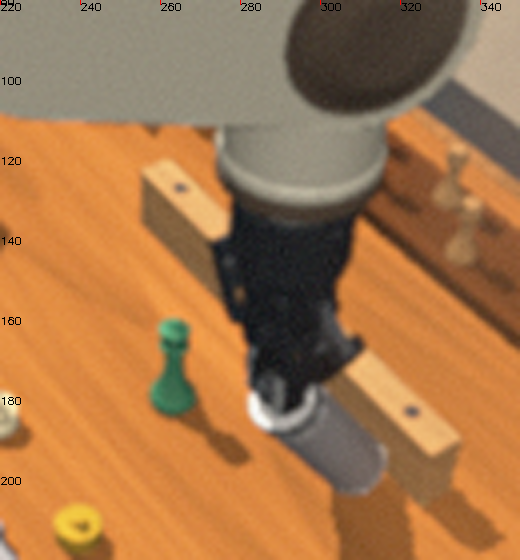

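Call:
play_rows(
  rows=[
    [220, [-4.6, 11, 0], 0],
    [220, [-8, 22, 0], 0],
    [220, [-10.2, 34, 0], 0],
    [220, [-11.2, 46, 0], 0],
    [220, [-11, 58, 0], 0],
    [220, [-10, 68, 0], 0],
    [220, [-9.5, 73.5, 0], 0],
    [220, [-9.5, 73.5, 0], 0],
  ],
)

```text
time: 13.2
tool_pos: [0.6518, -0.1028, 0.142]
tcp_rot: [-0.496, -0.504, -0.494, 0.506]
ft_force: [2.2, 0.5, 13.6]
opening: 0.0209
```

```bash
python3 - <<'E'
from h import *
go([0.508,-.10,.0095],-91.4)
o=manip.get_obs();print(o["opening"],o["ft_force"])
s=imaging.camera("scene");d=imaging.camera("side")
crop(s,200,100,140,160,4,"s10.png");crop(d,240,80,130,140,4,"d10.png")
E
```

```text
{'pos': array([ 0.6518, -0.1028,  0.142 ]), 't': 13.2, 'shift': array([ 132.3, -144. ,   -0.4]), 'q6': 1.319, 'q1': -0.271, 'zhead': -91.1, 'turn': 0.3}
0.020868515321148865 [ 2.24008738  0.46608228 13.63591893]
```

View pics/s10.png

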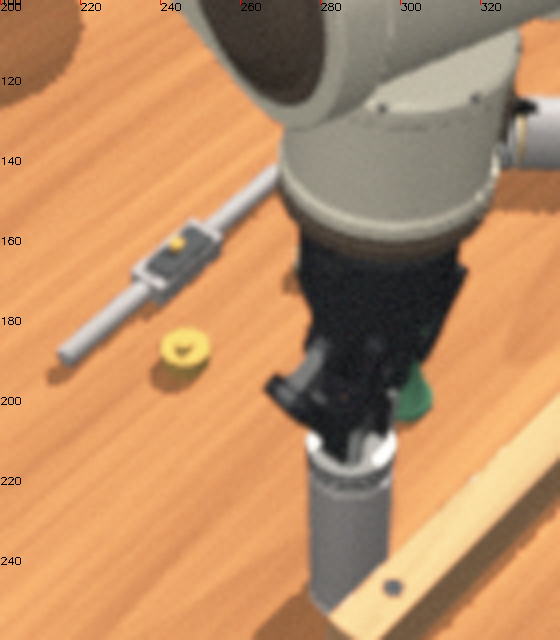

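View pics/d10.png

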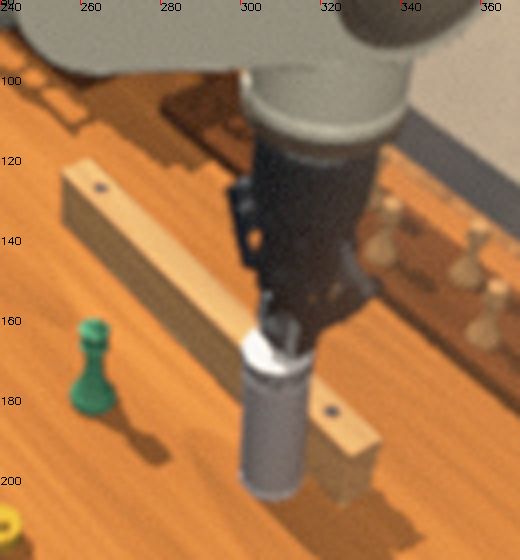

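Call:
play_rows(
  rows=[
    [220, [-1.5, 0, 0], 0],
    [220, [-1.5, 0, 0], 0],
    [100, [-1.5, 0, 0], 0],
    [100, [-1.5, 0, 0], 0],
    [100, [-1.5, 0, 0], 0],
    [100, [-20, 0, 0], 0],
    [100, [-60, 0, 0], 0],
    [100, [-100, 0, 0], 0],
  ],
)

```text
time: 14.3
tool_pos: [0.6514, -0.1024, 0.2447]
tcp_rot: [-0.497, -0.504, -0.494, 0.505]
ft_force: [1.3, -0.1, -0.5]
opening: 0.052
```

```bash
python3 - <<'E'
from h import *
go([0.5,0.05,.30],90)
o=manip.get_obs();print(o["opening"],o["ft_force"])
S=imaging.get_calibration("scene");D=imaging.get_calibration("side")
s=imaging.camera("scene");d=imaging.camera("side")
cv2.imwrite("pics/sraw11.png",s)
crop(s,200,100,140,160,4,"s11.png");crop(d,240,80,130,140,4,"d11.png")
for z in (0,.14,.155): 
  p=(.655,-.103,z);print(z,proj(S,p),proj(D,p))
E
```

```text
{'pos': array([ 0.6514, -0.1024,  0.2447]), 't': 14.3, 'shift': array([ -56.2, -154.2, -149.1]), 'q6': 1.319, 'q1': -0.271, 'zhead': -91.1, 'turn': -1.1}
0.052038308661530155 [ 1.33994665 -0.06046635 -0.54162   ]
0 [286.22624874 245.51058864] [305.85284388 198.16519092]
0.14 [289.82302782 211.4278354 ] [311.49470148 164.81737004]
0.155 [290.26620297 207.22159626] [312.16910722 160.82743196]
```

View pics/s11.png

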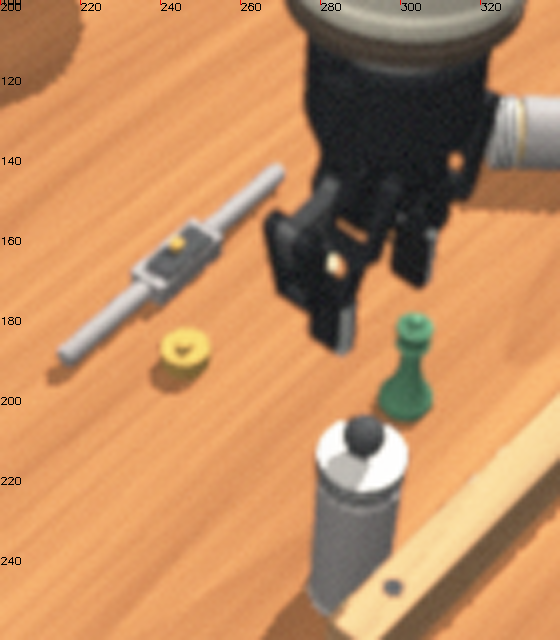

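View pics/d11.png

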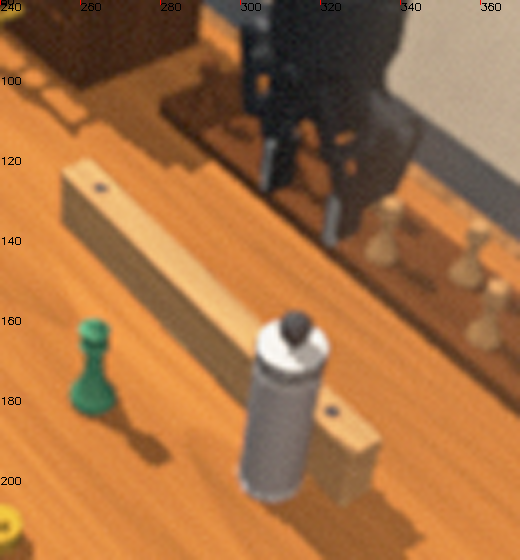

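```bash
python3 - <<'E'
from h import *
go([0.4775,0.2564,.11],-49.5)
E
```

```text
{'pos': array([ 0.6527, -0.1027,  0.2486]), 't': 14.4, 'shift': array([ 134.9, -183.4, -356.3]), 'q6': 1.319, 'q1': -0.271, 'zhead': -91.1, 'turn': -41.6}
```

Call:
play_rows(
  rows=[
    [100, [-10, -20, -40], -5],
    [100, [-10, -45, -85], -10],
    [100, [-10, -70, -135], -16],
    [100, [-10, -95, -185], -22],
    [100, [0, -120, -235], -28],
    [100, [30, -145, -285], -34],
    [100, [60, -170, -330], -40],
    [100, [90, -183, -356], -41.6],
  ],
)

```text
time: 15.4
tool_pos: [0.4763, 0.2583, 0.1551]
tcp_rot: [0.647, 0.295, 0.639, -0.295]
ft_force: [0.8, -0.7, 0.5]
opening: 0.0516
```

```bash
python3 - <<'E'
from h import *
print(rot(manip.get_obs()["tcp_rot"]).round(3))
go([0.4775,0.2564,.11],-49.5)
im=imaging.camera("wrist");W=imaging.get_calibration("wrist")
for p in [(0.4805,.259,.028),(.572,.337,.028)]: print(proj(W,p))
cv2.imwrite("pics/w12.png",im)
E
```

```text
[[ 0.01   0.758  0.652]
 [-0.005  0.652 -0.758]
 [-1.     0.004  0.01 ]]
{'pos': array([0.4763, 0.2583, 0.1551]), 't': 15.4, 'shift': array([45.1, -0.5,  1.7]), 'q6': 1.222, 'q1': 0.36, 'zhead': -49.3, 'turn': 0.2}
[256.14784543 185.06550359]
[257.81496659  28.91086723]
```

View pics/w12.png

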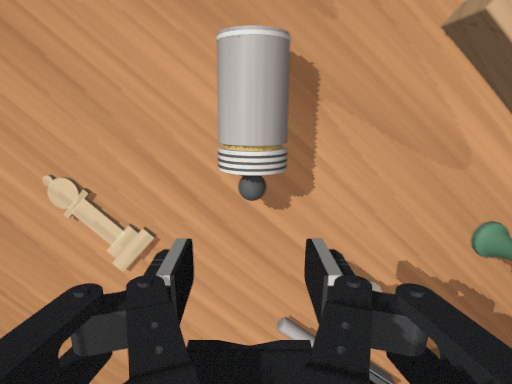

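```bash
python3 - <<'E'
from h import *
W=imaging.get_calibration("wrist")
im=cv2.imread("pics/w12.png")
m=((im.max(2)<100)).astype(np.uint8);m[:170]=0;m[205:]=0;m[:,:230]=0;m[:,280:]=0
n,l,st,c=cv2.connectedComponentsWithStats(m);print(st,c)
k=onz(W,(251.5,187),.028);print(k)
for uv in [(217.8,150),(219,45),(287.3,150),(289.3,45)]: print(onz(W,uv,.028))
l0,l1=[onz(W,(x,y),.028) for x,y in ((252.5,150),(254.1,45))]
v=l1-l0;print(np.degrees(np.arctan2(v[1],v[0])))
E
```

```text
[[     0      0    512    384 196109]
 [   247    170     25      1     25]
 [   239    176     27     24    474]] [[255.50598392 191.51352564]
 [259.         170.        ]
 [252.83966245 187.03797468]]
[0.47672866 0.26085162 0.028     ]
[0.4822479  0.30170554 0.028     ]
[0.54424058 0.35172492 0.028     ]
[0.51898354 0.25901439 0.028     ]
[0.57905018 0.31151217 0.028     ]
40.02430026927218
```

```bash
python3 - <<'E'
from h import *
go([0.475,0.2576,.015],-50)
E
```

```text
{'pos': array([0.4741, 0.2596, 0.151 ]), 't': 15.45, 'shift': array([136. ,  -0.6,   1. ]), 'q6': 1.224, 'q1': 0.363, 'zhead': -49.2, 'turn': 0.8}
```

Call:
play_rows(
  rows=[
    [100, [40, 0, 3], 0.8],
    [100, [80, 0, 3], 0.8],
    [100, [110, 0, 3], 0.8],
    [100, [110, 0, 3], 0.8],
  ],
)

```text
time: 15.95
tool_pos: [0.4759, 0.2562, 0.0401]
tcp_rot: [0.642, 0.297, 0.639, -0.301]
ft_force: [0.3, 1.2, 0.6]
opening: 0.0519
```

```bash
python3 - <<'E'
from h import *
W=imaging.get_calibration("wrist");go([0.4765,0.2567,.015],-50)
im=imaging.camera("wrist")
print(proj(W,(0.4795,.2593,.028)))
crop(im,150,120,200,200,3,"w13.png")
E
```

```text
{'pos': array([0.4759, 0.2562, 0.0401]), 't': 15.95, 'shift': array([25.1,  0.9, -0.2]), 'q6': 1.233, 'q1': 0.356, 'zhead': -50.1, 'turn': -0.1}
[253.24393504 234.29455216]
```

View pics/w13.png

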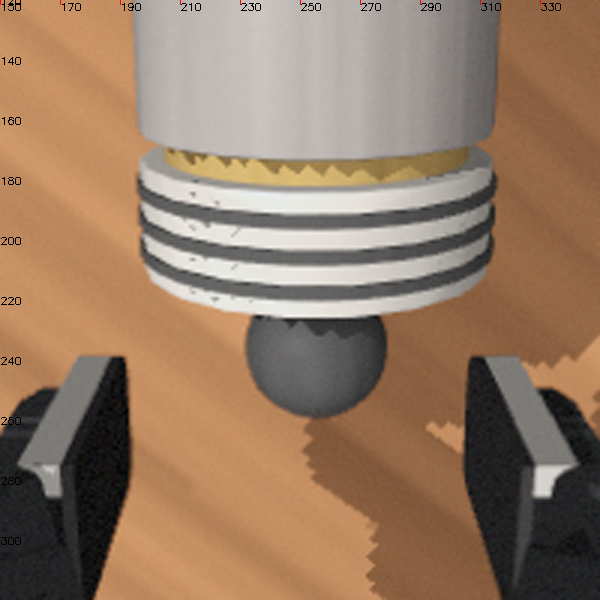

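Call:
play_rows(
  rows=[
    [100, [12, 0.5, 1], 0],
    [100, [25, 0.5, 1], 0],
    [100, [25, 0.5, 1], 0],
    [220, [25, 0.5, 1], 0],
    [220, [25, 0.5, 1], 0],
    [220, [25, 0.5, 1], 0],
    [220, [25, 0.5, 1], 0],
  ],
  squeeze=60,
)

```text
time: 16.88
tool_pos: [0.4782, 0.256, 0.0173]
tcp_rot: [0.643, 0.298, 0.638, -0.3]
ft_force: [-1.4, -1.7, 6.7]
opening: 0.0208
```

```bash
python3 - <<'E'
from h import *
go([0.46,0.205,.015],-71)
o=manip.get_obs();print(o["opening"],o["ft_force"])
im=imaging.camera("wrist");cv2.imwrite("pics/w14.png",im)
E
```

```text
{'pos': array([0.4782, 0.256 , 0.0173]), 't': 16.88, 'shift': array([  2.5, -46.7,  27.5]), 'q6': 1.231, 'q1': 0.354, 'zhead': -50.1, 'turn': 20.9}
0.020796763739501595 [-1.36560265 -1.73956138  6.71689839]
```

View pics/w14.png

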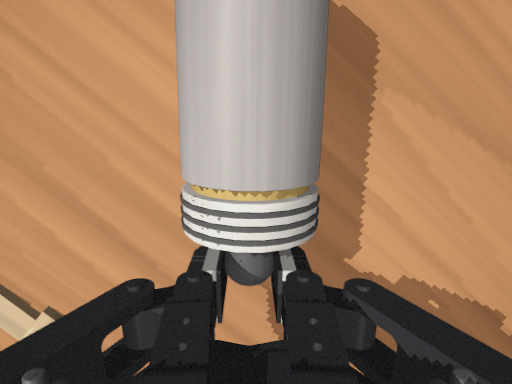

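```bash
python3 - <<'E'
from h import *
go([0.515,0.197,.0173],-71)
E
```

```text
{'pos': array([0.4782, 0.256 , 0.0173]), 't': 16.93, 'shift': array([ 0.6, -9.7, 68.9]), 'q6': 1.231, 'q1': 0.354, 'zhead': -50.1, 'turn': 20.9}
```

Call:
play_rows(
  rows=[
    [220, [0.6, -1, 6], 2],
    [220, [0.6, -2.5, 16], 5],
    [220, [0.6, -4, 27], 8],
    [220, [0.6, -5.5, 38], 11],
    [220, [0.6, -7, 49], 15],
    [220, [0.6, -8.5, 59], 18],
    [220, [0.6, -9.7, 66], 20],
    [220, [0.6, -9.7, 69], 21],
  ],
)

```text
time: 17.92
tool_pos: [0.5152, 0.1966, 0.0173]
tcp_rot: [0.578, 0.411, 0.572, -0.412]
ft_force: [-4.2, 3.3, 4.9]
opening: 0.021
```

```bash
python3 - <<'E'
from h import *
go([0.5515,0.138,.0173],-91.4)
print(manip.get_obs()["ft_force"],manip.get_obs()["opening"])
E
```

```text
{'pos': array([0.5152, 0.1966, 0.0173]), 't': 17.93, 'shift': array([ 0.5, 15.4, 67.1]), 'q6': 1.474, 'q1': 0.229, 'zhead': -71.1, 'turn': 20.3}
[-4.17541227  3.33833668  4.94569796] 0.02095482054004555
```

Call:
play_rows(
  rows=[
    [220, [0.4, 1, 6], 2],
    [220, [0.4, 3, 16], 5],
    [220, [0.4, 6, 27], 8],
    [220, [0.4, 9, 38], 11],
    [220, [0.4, 11, 49], 15],
    [220, [0.4, 13, 59], 18],
    [220, [0.4, 15, 66], 20],
    [220, [0.4, 15, 67], 20.3],
  ],
)

```text
time: 18.92
tool_pos: [0.5514, 0.1376, 0.0174]
tcp_rot: [-0.496, -0.506, -0.491, 0.506]
ft_force: [0.5, 3.5, 1.5]
opening: 0.0204
```

```bash
python3 - <<'E'
from h import *
go([0.5515,0.138,.0173],-91.4)
print(manip.get_obs()["ft_force"],manip.get_obs()["opening"])
s=imaging.camera("scene");d=imaging.camera("side")
crop(s,260,80,140,130,5,"s15.png");crop(d,200,80,130,120,5,"d15.png")
E
```

```text
{'pos': array([0.5514, 0.1376, 0.0174]), 't': 18.93, 'shift': array([ 0.1,  0.1, -0.4]), 'q6': 1.713, 'q1': 0.113, 'zhead': -91.5, 'turn': -0.1}
[0.52819945 3.49927009 1.50864069] 0.020393023230052074
```

View pics/s15.png

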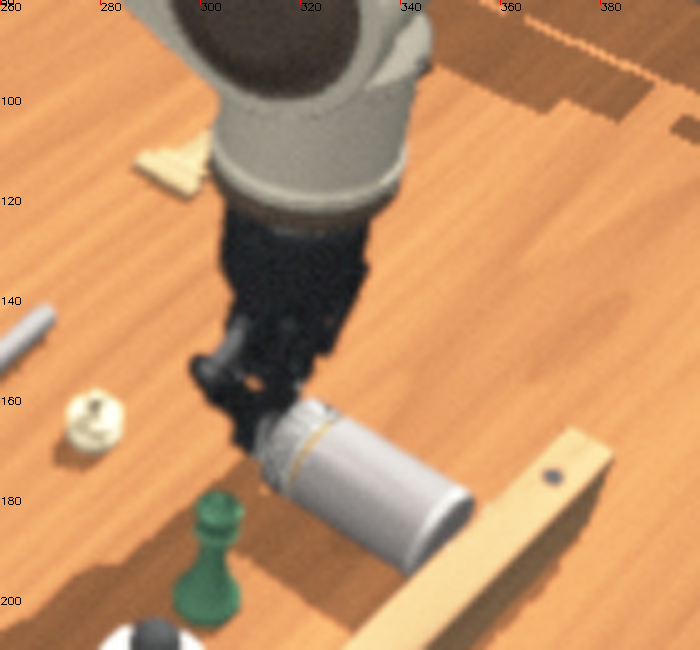

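View pics/d15.png

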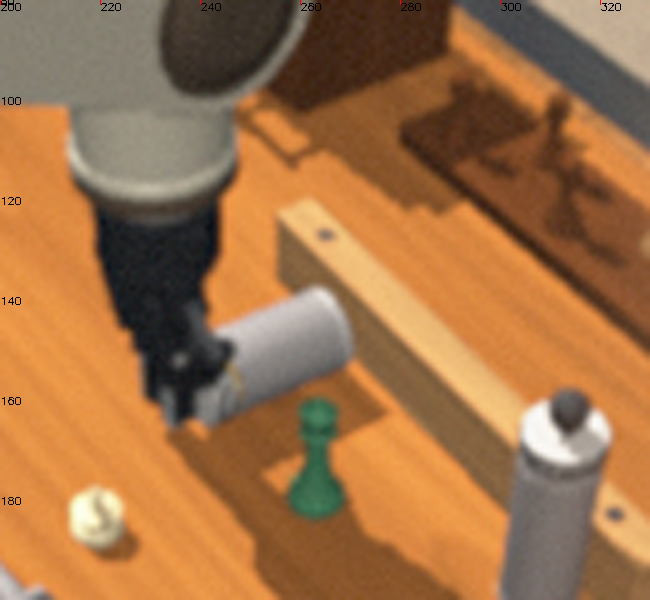

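Call:
play_rows(
  rows=[
    [220, [0, 3, 0], 0],
    [220, [0, 5, 0], 0],
    [220, [0, 7, 0], 0],
    [220, [0, 9, 0], 0],
    [220, [0, 11, 0], 0],
    [220, [0, 11, 0], 0],
  ],
)

```text
time: 19.77
tool_pos: [0.5622, 0.1376, 0.0173]
tcp_rot: [-0.497, -0.506, -0.491, 0.506]
ft_force: [-2.8, 0.8, 2.4]
opening: 0.0205
```

Call:
play_rows(
  rows=[
    [220, [0, 1, 0], 0],
    [220, [0, 2, 0], 0],
    [220, [0, 3, 0], 0],
    [220, [0, 3, 0], 0],
  ],
)

```text
time: 20.27
tool_pos: [0.5647, 0.1376, 0.0173]
tcp_rot: [-0.496, -0.506, -0.491, 0.507]
ft_force: [-9.3, 0.5, 6.6]
opening: 0.0199
```

Call:
play_rows(
  rows=[
    [220, [0, 1, 0], 0],
    [220, [0, 2, 0], 0],
    [220, [0, 2, 0], 0],
  ],
)

```text
time: 20.65
tool_pos: [0.5648, 0.1376, 0.0172]
tcp_rot: [-0.496, -0.504, -0.492, 0.508]
ft_force: [-22.4, 0.0, 16.1]
opening: 0.0203
```

```bash
python3 - <<'E'
import numpy as np
r,L,b=28,120,3
for t in range(5,91,5):
    c,s=np.cos(np.radians(t)),np.sin(np.radians(t));print(t,round(r*c+L*s-r,1),round(L-L*c-r*s-b,1))
E
```

```text
5 10.4 -5.0
10 20.4 -6.0
15 30.1 -6.2
20 39.4 -5.3
25 48.1 -3.6
30 56.2 -0.9
35 63.8 2.6
40 70.6 7.1
45 76.7 12.3
50 81.9 18.4
55 86.4 25.2
60 89.9 32.8
65 92.6 40.9
70 94.3 49.6
75 95.2 58.9
80 95.0 68.6
85 94.0 78.6
90 92.0 89.0
```

Call:
play_rows(
  rows=[
    [220, [-5, -4, 0], 0],
    [220, [-10.4, -5, 0], 0],
    [220, [-20.4, -6, 0], 0],
    [220, [-30, -6.2, 0], 0],
    [220, [-39.4, -5.3, 0], 0],
    [220, [-48, -3.6, 0], 0],
    [220, [-56, -0.9, 0], 0],
    [220, [-56, -0.9, 0], 0],
  ],
  squeeze=45,
)

```text
time: 21.65
tool_pos: [0.5644, 0.138, 0.0738]
tcp_rot: [-0.496, -0.505, -0.492, 0.507]
ft_force: [-1.2, 0.5, -1.6]
opening: 0.0202
```

```bash
python3 - <<'E'
from h import *
go([0.5515,0.138,.0173],-91.4)
print(manip.get_obs()["ft_force"],manip.get_obs()["opening"])
s=imaging.camera("scene");d=imaging.camera("side")
crop(s,260,80,140,130,4,"s16.png");crop(d,200,80,130,120,4,"d16.png")
E
```

```text
{'pos': array([0.5644, 0.138 , 0.0738]), 't': 21.65, 'shift': array([ 56.5, -12.9,  -0. ]), 'q6': 1.708, 'q1': 0.111, 'zhead': -91.4, 'turn': 0.0}
[-1.16868514  0.51223191 -1.59645374] 0.020180175719868822
```

View pics/s16.png

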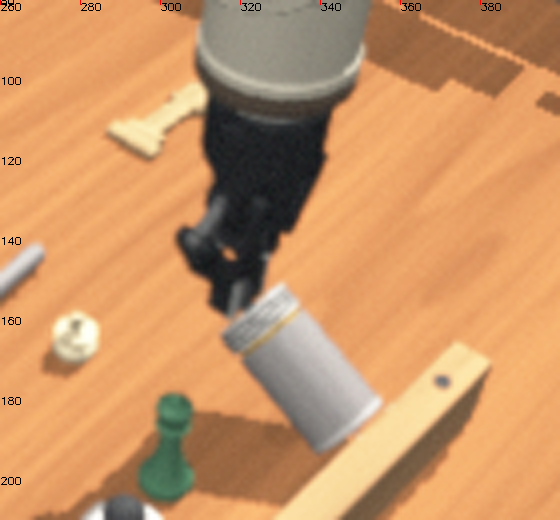

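View pics/d16.png

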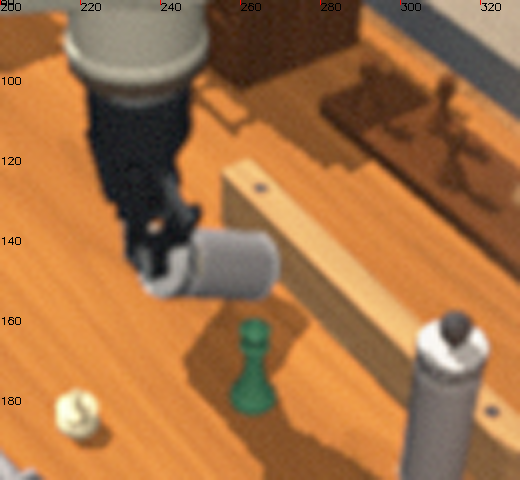

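Call:
play_rows(
  rows=[
    [220, [-7.6, 3.5, 0], 0],
    [220, [-14.4, 8, 0], 0],
    [220, [-20.5, 13.2, 0], 0],
    [220, [-25.7, 19.3, 0], 0],
    [220, [-30.2, 26.1, 0], 0],
    [220, [-33.9, 33.7, 0], 0],
    [220, [-36.6, 41.8, 0], 0],
    [220, [-36.6, 41.8, 0], 0],
  ],
)

```text
time: 22.75
tool_pos: [0.6061, 0.1371, 0.1095]
tcp_rot: [-0.495, -0.504, -0.492, 0.508]
ft_force: [0.2, -0.6, -4.9]
opening: 0.0207
```

```bash
python3 - <<'E'
from h import *
go([0.5515,0.138,.0173],-91.4)
print(manip.get_obs()["ft_force"],manip.get_obs()["opening"])
E
```

```text
{'pos': array([0.6061, 0.1371, 0.1095]), 't': 22.75, 'shift': array([ 92.2, -54.6,  -0.1]), 'q6': 1.699, 'q1': 0.102, 'zhead': -91.4, 'turn': 0.0}
[ 0.20174732 -0.62451836 -4.87333823] 0.020656173291780523
```

Call:
play_rows(
  rows=[
    [220, [-2.3, 8.5, 0], 0],
    [220, [-3.5, 17.5, 0], 0],
    [220, [-3.6, 27, 0], 0],
    [220, [-2.8, 37, 0], 0],
    [220, [-1.6, 44, 0], 0],
    [220, [-1.2, 47, 0], 0],
    [220, [-1.2, 47, 0], 0],
  ],
)

```text
time: 23.62
tool_pos: [0.6538, 0.1361, 0.111]
tcp_rot: [-0.496, -0.505, -0.492, 0.507]
ft_force: [-0.1, 1.1, 5.5]
opening: 0.0199
```

```bash
python3 - <<'E'
from h import *
go([0.5515,0.138,.0173],-91.4)
print(manip.get_obs()["ft_force"],manip.get_obs()["opening"])
s=imaging.camera("scene");d=imaging.camera("side")
crop(s,260,80,140,130,4,"s17.png");crop(d,200,80,130,120,4,"d17.png")
E
```

```text
{'pos': array([0.6538, 0.1361, 0.111 ]), 't': 23.62, 'shift': array([  93.6, -102.4,    0. ]), 'q6': 1.689, 'q1': 0.093, 'zhead': -91.4, 'turn': 0.0}
[-0.05318761  1.14924482  5.49685394] 0.019855217948765703
```

View pics/s17.png

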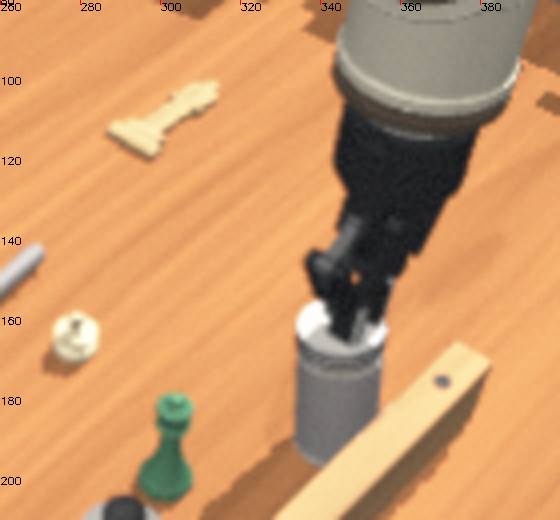

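View pics/d17.png

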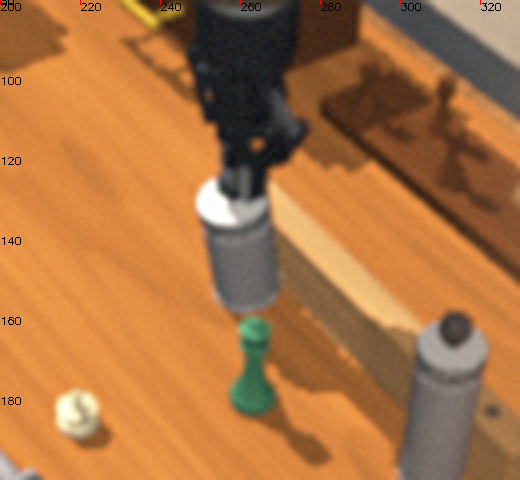

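Upright at the stop. Release gently and lift straight off.

Call:
play_rows(
  rows=[
    [220, [-0.8, 0, 0], 0],
    [220, [-0.8, 0, 0], 0],
    [110, [-0.8, 0, 0], 0],
    [110, [-0.8, 0, 0], 0],
    [110, [-1, 0, 0], 0],
    [110, [-20, 0, 0], 0],
    [110, [-60, 0, 0], 0],
    [110, [-110, 0, 0], 0],
  ],
)

```text
time: 24.72
tool_pos: [0.6531, 0.1368, 0.2231]
tcp_rot: [-0.496, -0.505, -0.492, 0.508]
ft_force: [0.3, 0.3, 0.7]
opening: 0.0488
```

Call:
play_rows(
  rows=[
    [110, [-50, -20, 0], 0],
    [110, [-80, -70, 0], 0],
    [110, [-100, -120, 0], 0],
    [110, [-100, -170, 0], 0],
    [110, [-100, -200, 0], 0],
    [110, [-100, -200, 0], 0],
  ],
)

```text
time: 25.48
tool_pos: [0.4516, 0.1424, 0.3254]
tcp_rot: [-0.496, -0.505, -0.492, 0.506]
ft_force: [-0.4, -0.8, -0.3]
opening: 0.0488
```

```bash
python3 - <<'E'
from h import *
S=imaging.get_calibration("scene");D=imaging.get_calibration("side")
s=imaging.camera("scene");d=imaging.camera("side")
cv2.imwrite("pics/s18f.png",s)
crop(s,250,80,150,190,4,"s18.png");crop(d,190,80,160,140,4,"d18.png")
for nm,p in [("short",(.6585,.136)),("tall",(.655,-.103))]:
  for z in (0,.12,.155): print(nm,z,proj(S,(*p,z)),proj(D,(*p,z)))
E
```

```text
short 0 [342.02350796 190.45084112] [261.07161024 152.51196507]
short 0.12 [350.18579552 159.8422857 ] [261.79912262 123.9116125 ]
short 0.155 [352.87395162 149.74197015] [262.03314079 114.71071648]
tall 0 [286.22624874 245.51058864] [305.85284388 198.16519092]
tall 0.12 [289.25146234 216.85045536] [310.61836238 170.00081912]
tall 0.155 [290.26620297 207.22159626] [312.16910722 160.82743196]
```

View pics/s18.png

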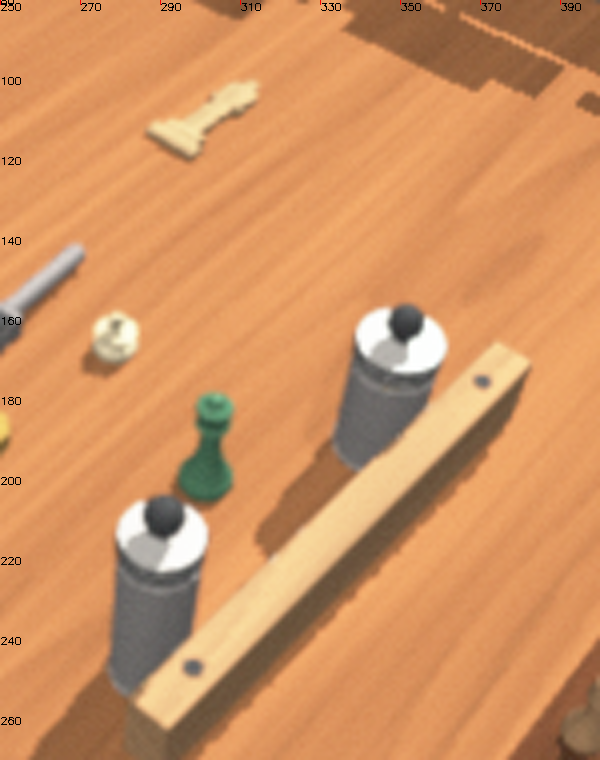

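View pics/d18.png

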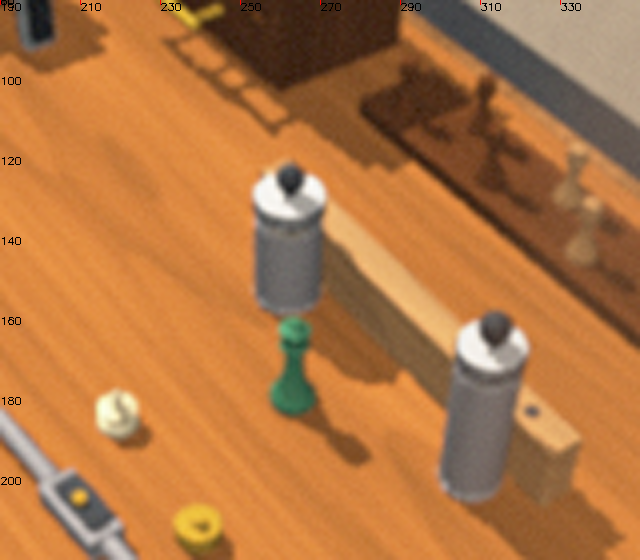

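View pics/s18f.png

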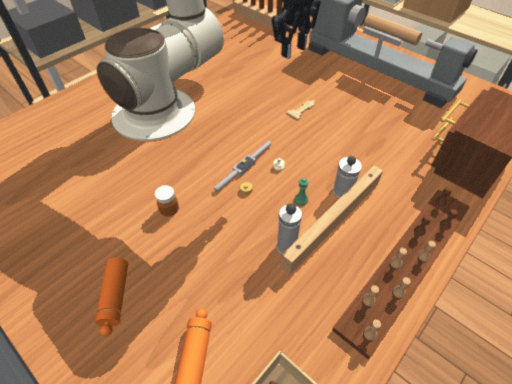

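```bash
python3 - <<'E'
from h import *
S=imaging.get_calibration("scene");D=imaging.get_calibration("side")
s=cv2.imread("pics/s18f.png");d=imaging.camera("side")
def ball(img,x,y,th):
    g=img[y-11:y+12,x-11:x+12].max(2);m=(g<th).astype(np.uint8)
    n,l,st,c=cv2.connectedComponentsWithStats(m);k=l[11,11];return c[k]+[x-11,y-11],st[k][4]
for nm,a,b in [("short",(351,160),(262,124)),("tall",(291,208),(313,162))]:
    for th in (90,):
        A,na=ball(s,*a,th);B,nb=ball(d,*b,th);x,e=tri([(S,A),(D,B)])
        fx=.681+.0243*(x[1]+.149);print(nm,A,na,B,nb,x.round(4),np.round(e,2),"x to face",round(x[0]-fx,4))
crop(s,260,140,110,120,6,"s19.png")
E
```

```text
short [350.84210526 160.97368421] 38 [262.125      124.79166667] 24 [0.6604 0.1371 0.1156] [0.56 0.56] x to face -0.0276
tall [290.16326531 209.81632653] 49 [313.5        162.67857143] 28 [ 0.6573 -0.1062  0.1502] [0.62 0.62] x to face -0.0247
```

View pics/s19.png

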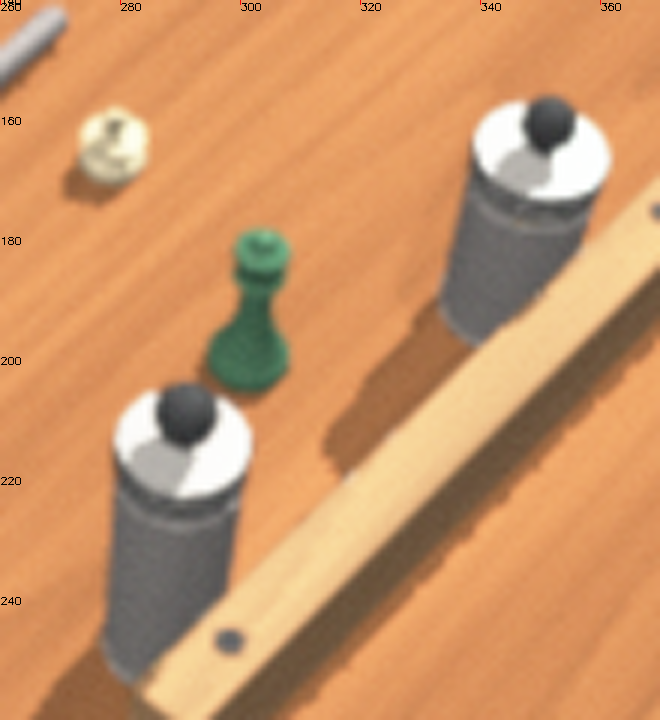

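```bash
python3 - <<'E'
from h import *
print(manip.get_obs()["time"]); print(ticket.finish_job())
E
```

```text
25.625
the job is handed in; nothing more can be done
None
```

Both tins are standing lid up at the stop, well clear of each other, and I handed the job in at 25.6 s of the 70 s allowed. No verdict was reported.

**What I did:** I gripped each tin by its ball knob and slid it lying along the bench, turning it square to the stop. I pushed until the foot butted, which showed as about 20 N with no further travel. Then I raised the knob along the arc that keeps the foot at the stop, and released and lifted clear. The tall tin went first, then the short one.

**Last checks:**

| | Tall tin | Short tin |
|---|---|---|
| Distance of axis from the stop's face, from arm travel since butting | about 25.5 mm | about 31 mm |
| Distance of axis from the stop's face, from the two cameras | about 24.7 mm | about 27.6 mm |
| Allowed range for the foot | 18–39 mm | 22–43 mm |
| Position along the bench (world y) | about −0.10 m | about 0.14 m |

In the last pictures both tins stood free, and the queen and other bystanders looked unmoved.

**Where the checks disagreed or fell short:**
- The two distance estimates differ by up to 3 mm, but all four values lie inside the allowed ranges.
- The cameras put the knobs 4–5 mm low, so I did not rely on them for height.
- I judged uprightness from the pictures and did not measure the angle.
- The first grip on the tall tin's knob was too shallow, so I redid it deeper before moving the tin.

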